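Check two sealing caps on the thread gauge

TASK

Only one of the two hexagonal caps fits the thread gauge; the other jams before it is fully home. Find out which by screwing them on clockwise with a light hand, never forcing a cap that has stopped: leave the cap that turns fully home seated flush on the gauge's shoulder, and stand the misfit upright in the shallow grey tray. Leave the other things on the bench where they are.

Things in the scene. Friction and masses are not known exactly. Their poses are not given: they have to be found in the camera images.
- gauge: thread gauge, fixed on the bench: aluminium base disc 90 mm across, 12 mm thick; steel neck 38 mm across whose flat top, 40 mm above the bench, is the shoulder; on it a post 21 mm across with three round thread ribs (28 mm over the ribs), ending in a short cone 15 mm across, 23.5 mm above the shoulder. Origin on the bench under its axis, z up; x points over one of the 3 black ticks on the base
- gauge_shoulder (a point): centre of the shoulder (axes as the gauge). Right-hand three-start thread, ribs 4 mm thick, lead 36 mm a turn (1 mm per 10 deg). The ribs begin at their tops 18 mm above the shoulder at 0, 120 and 240 deg from x, over the black ticks, and run down clockwise (seen from above) through 145 deg. A lug set down between two starts rests on a rib; turn clockwise and lower along
- gauge_tip (a point): rim of the cone on the axis, 23.5 mm above the shoulder; stop pins stand up to 5.5 mm above it. A cap set on with lugs 30 deg counter-clockwise of the starts rests with its rim 9 mm above the shoulder; 90 deg clockwise, following it down, brings a fitting cap home; 30 deg more draws it tight (3 mm axial play; held up, it catches the starts). Lugs within 20 deg of starts rest on them. Over 40 N is forcing
- cap_1_mid (a point): centre (half-way up) of one of two look-alike hexagonal grey plastic caps, hollow, open below, 40 mm across flats, 46 mm over corners, 36 mm high, 45 to 110 g; starts rim down on the bench at any yaw. z up; the directions 0, 60, 120.. deg from x leave through the middles of flats, so jaws close along these. At the start at least 80 mm from the other cap's centre
- cap_1_rim (a point): centre of the open lower rim of this cap, 18 mm below its centre, axes as the cap. Bore 30 mm wide; inside it, centred 4.5 mm above the rim, three lugs 5 mm thick point inward at 0, 120 and 240 deg from x; a small black bar on top of the cap lies over each lug
- cap_1: this cap as a whole, origin at the rim's centre. The caps differ only inside, and the gauge is set each time for one or the other: exactly one cap, either one, fits. The misfit stops on the gauge's stop pins with its rim still about 4 mm above the shoulder (about 50 deg after being set on as told at gauge_tip) and goes no lower; the fitting one's rim comes to sit on the shoulder
- cap_2_mid (a point): centre (half-way up) of the other cap, of the same shape and axes
- cap_2_rim (a point): centre of the open lower rim of the other cap, 18 mm below its centre; lugs and marks as on the first
- cap_2: the other cap as a whole; origin at the rim's centre
- reject_tray: shallow open grey tray for the misfit, 116 mm (x) by 322 mm (y) outside, walls 3 mm thick and 13 mm high, floor 3 mm thick; does not move; origin at the centre of its underside, x and y along its sides
- tweezers: steel tweezers, 124 mm, lying by; to be left alone; origin at the centre of its underside
- timer: white bench timer, 68x62x19 mm, lying by; to be left alone; origin at the centre of its underside
- marker: marker pen, 135 mm, lying by; to be left alone; origin at the centre of its underside
- mouse: black computer mouse, 106x61x36 mm, lying by; to be left alone; origin at the centre of its underside
- slide_box: green box, 90x156x33 mm, lying by; to be left alone; origin at the centre of its underside
- bottle_amber: brown bottle, 59 mm across, 116 mm high, lying by; to be left alone; origin at the centre of its underside
Mind the look-alikes: they are no part of the job. What is shaped like the gauge but turquoise is not meant.

How it is judged:
At the end, for the whole second after the job is handed in: one cap is fully home on the gauge (rim within 1.5 mm of the shoulder, centred within 3 mm, tilted less than 0.06 rad) and the other stands upright (within 0.15 rad) on the floor of the tray, both released and at rest (((z of cap_1_rim in the frame of gauge_shoulder between -0.003 and 0.0015 m and horizontal distance between cap_1_rim and gauge_shoulder below 0.003 m and angle between cap_1_rim's own z axis and vertical below 0.06 rad and x of cap_2_mid in the frame of reject_tray between -0.055 and 0.055 m and y of cap_2_mid in the frame of reject_tray between -0.158 and 0.158 m and z of cap_2_mid in the frame of reject_tray below 0.024 m and angle between cap_2_mid's own z axis and vertical below 0.15 rad) or (z of cap_2_rim in the frame of gauge_shoulder between -0.003 and 0.0015 m and horizontal distance between cap_2_rim and gauge_shoulder below 0.003 m and angle between cap_2_rim's own z axis and vertical below 0.06 rad and x of cap_1_mid in the frame of reject_tray between -0.055 and 0.055 m and y of cap_1_mid in the frame of reject_tray between -0.158 and 0.158 m and z of cap_1_mid in the frame of reject_tray below 0.024 m and angle between cap_1_mid's own z axis and vertical below 0.15 rad)) and linear speed of each of cap_1, cap_2 below 0.02 m/s); the robot touches nothing.
It fails at once if a cap is forced on the gauge (more than 40 N between cap and gauge) (contact force between any of cap_1, cap_2 and gauge above 40 N).
It fails at once if another thing on the bench is pushed away by more than 30 mm (distance of any of tweezers, timer, marker, mouse, slide_box, bottle_amber from where it was at the start of the episode above 0.03 m).
It also fails if it takes over 72 s, if anything falls off the work surface, if the arm or the gripper's body presses on something with over 40 N, if the wrist force passes 120 N, or if a joint passes its speed limit or range.

ROBOT

A 7-joint arm with a two-finger parallel gripper is mounted at the origin on a cart in front of the work surface, level with it; the furniture and walls round the work are solid. World frame = base frame: x ahead of the robot, y to its left, z up, the work surface at z = 0. Lengths are in m, angles in rad, forces in N, time in s.
With the tool pointing down it reaches from about 0.4 to 0.85 m from the base axis. Payload 10.4 kg.
Tool frame: the origin (TCP) lies midway between the tips of the shut fingers; the grasp point (between the pads) lies 19 mm behind it; z points along the fingers, y is the direction in which the jaws open and shut (so a half turn about z gives the same grasp; the last joint's range is limited). The gripper opens to 85 mm and grips with 20 to 120 N. Pads are 22 mm wide; open, the fingers measure 114 mm over their backs; the gripper's body (76 mm by 85 mm) begins 54 mm behind the grasp point. The pads swing forward as they close: fully open they stand 13 mm farther back than shut.
Start: joints at [-1.205, 0.332, -0.065, 1.46, 0.022, 1.35, -0.088], TCP at [0.237, 0.578, 0.231] pointing down, gripper open.
Joint ranges: [-2.6, 2.6], [-0.5, 2.12], [-1.47, 1.34], [0.16, 2.42], [-1.27, 4.41], [0.06, 2.06], [-2.6, 2.6]. Speed limits (rad/s): [2.22, 2.22, 2.79, 2.79, 3.14, 3.14, 3.14].

INTERFACE

Orientations are given as a unit quaternion [x, y, z, w].
In Python, from workcell import manip, camera, camera_info, workorder, nets gives the robot as it stands.
- The arm moves only by the tool apply_moves, never from a script. Its argument "commands" is a list of rows, each a list of 5 numbers: the shift along the tool's x, y, z in m, then the turn about the tool's z in degrees, then the gripper command: -1 is fully open, 1 is shut, values between are in proportion. A call has 1 to 5 rows; each row shifts and turns the pose as measured when the row begins, along the tool's axes as they then stand; what a row does not reach is not made up. A row lasts 1/12 s, in which the tool goes at most 41.7 mm and 7.16 degrees, less where a joint would pass 70% of its speed; a pose out of reach is approached as far as the arm can. A call is refused whole if a number of a shift passes 0.0417 or a number of a turn 7.16, either way. A call with a gripper value outside its range is refused whole. The fingers move at their own pace and stop on an object; "squeeze" is the grip in N (left out, the last holds). Time passes only in rows, so rows that do not move let the fingers close. It gives the time, the measured TCP pose, the force and the opening at its end, in the units of the state.
- manip.get_obs(): the state, without advancing time (a new reading comes with each control period).
- camera(name): name is "side" or "top" or "wrist"; returns (picture, depth): 420x560x3 uint8, red, green, blue; 420x560 float32, m along the optical axis (not along the pixel's ray), 0 where there is no reading.
- camera_info(name): a dict with "camera_matrix" (3x3 intrinsics, pixels), "k1" (the pictures are not rectified: a ray, as slopes to the right and down, at radius r is drawn at 1 + k1 r^2 times it, then the intrinsics apply), "xyz" and "rotation" of the camera in the world; the wrist camera has in their place "T_tool_cam" (4x4, takes a point from camera to tool coordinates, whose origin is the TCP and whose axes are the flange's). Camera axes: x right, y down, z forward; pixel columns grow to the right and rows downward; lengths in m; the calibration is good to about 2 mm. A picture is of the moment at which its call begins: read the wrist's pose just before it. camera_info takes no time and is no camera call.
- workorder.hand_in(): hands the job in, once; it reports no verdict.
Trained networks look in the newest picture that a camera, given by its name, has taken for a name from the list of things; names that differ only in an ending like _2 or _b are one class to them, and where a whole thing is asked for, a point or a joint stands for the part that bears it (a point fixed in the world has none). Each returns a list of dicts, best first, with "conf" (0 to 1); they miss things now and then, are a little off and sometimes report something else, mostly with a low value. They report only what shows in the picture. A call takes as long as a camera call. They do not tell look-alikes from the thing itself.
- nets.look_for(camera, thing): "rect" ([left, top, width, height] in pixels, round what is visible of it).
- nets.place_of(camera, thing): "xy" ([column, row] in pixels: a listed point, or the origin of a listed thing).
The state is a dict: "clock": time; "joint_pos": joint angles; "joint_velocities": joint speeds; "tau": joint torques, N m; "position": TCP position; "ee_rot": TCP orientation; "ft_force": force on the tool from outside, world axes, zero at the start; "torque": the same for the moment, N m; "grip_width": opening from 0.0 (shut) to 1.0 (fully open).
Only numpy, scipy, OpenCV 4.12 (cv2) and the standard library are available. Lean on these libraries where they do the work, as an engineer would, in place of code of your own. Each camera call takes 0.05 s, during which the arm holds its last target. There are 200 camera calls.

## Working session

There is one attempt and no reset: what is moved stays moved. The work goes in short steps, Python scripts to look and compute and a tool call to move; the robot and the scene stay as the last step left them, time stands still between calls to the robot, and variables do not carry over. Pictures are saved under pics/ and viewed, about 8 in all and at most 12, crops included, and the job is handed in when it is done.

Besides the shell and the picture viewer there is one more tool, called as name(argument=value, ...), one argument or row to a line, values as JSON. apply_moves: Moves the arm, as the interface text tells. Its arguments: {"type":"object","properties":{"commands":{"type":"array","items":{"type":"array","items":{"type":"number"}}},"squeeze":{"type":"number"}},"required":["commands"]}

```bash
mkdir -p pics; ls; cat > h.py <<'E'
import numpy as np, cv2
from scipy.spatial.transform import Rotation as R
from workcell import manip, camera, camera_info, workorder, nets
def cam(name):
    o=manip.get_obs(); im,d=camera(name); ci=camera_info(name)
    if name=='wrist':
        T=np.eye(4);T[:3,:3]=R.from_quat(o['ee_rot']).as_matrix();T[:3,3]=o['position'];T=T@np.array(ci['T_tool_cam'])
    else:
        T=np.eye(4);r=np.array(ci['rotation']);T[:3,:3]=r if r.shape==(3,3) else R.from_quat(r).as_matrix();T[:3,3]=ci['xyz']
    return im,d,np.array(ci['camera_matrix']),ci['k1'],T
def ray(px,K,k1):
    u=(px[0]-K[0,2])/K[0,0];v=(px[1]-K[1,2])/K[1,1];rd=np.hypot(u,v);r=rd
    for _ in range(20): r=rd/(1+k1*r*r)
    s=1/(1+k1*r*r);return np.array([u*s,v*s,1.])
def onz(px,z,c):
    _,_,K,k1,T=c;d=T[:3,:3]@ray(px,K,k1);return T[:3,3]+d*(z-T[2,3])/d[2]
def proj(p,c):
    _,_,K,k1,T=c;q=T[:3,:3].T@(np.array(p)-T[:3,3]);a=q[:2]/q[2];a=a*(1+k1*(a@a));return K[:2,:2]@a+K[:2,2]
def save(n,im): cv2.imwrite('pics/'+n,im[:,:,::-1])
def yaw(o): # direction of tool x and y in world, deg
    m=R.from_quat(o['ee_rot']).as_matrix();return np.degrees(np.arctan2(m[1,0],m[0,0])),np.degrees(np.arctan2(m[1,1],m[0,1])),m[:,2]
E
python3 - <<'E'
from h import *
for n in['top','side']:
    c=cam(n);save(n+'0.png',c[0]);print(n,c[4].round(3).tolist(),c[2].tolist(),c[3])
    for t in['gauge_shoulder','cap_1_mid','reject_tray','gauge']:
        for r in nets.place_of(n,t): print(t,np.round(r['xy'],1),round(r['conf'],2),onz(r['xy'],{'gauge_shoulder':.04,'cap_1_mid':.018}.get(t,0),c).round(3))
o=manip.get_obs();print(o,yaw(o));print(camera_info('wrist'))
E
```

```text
pics
top [[-0.11, -0.973, 0.202, 0.255], [-0.994, 0.109, -0.017, 0.027], [-0.005, -0.202, -0.979, 1.348], [0.0, 0.0, 0.0, 1.0]] [[400.4607852575136, 0.0, 279.5204039060504], [0.0, 400.4607852575136, 205.12771976345877], [0.0, 0.0, 1.0]] -0.02397709683957513
gauge_shoulder [272.1 167. ] 0.94 [0.659 0.014 0.04 ]
gauge_shoulder [286.8 219.9] 0.81 [ 0.472 -0.015  0.04 ]
cap_1_mid [182.3 221.1] 0.72 [0.511 0.335 0.018]
cap_1_mid [285.8 221.5] 0.56 [ 0.471 -0.011  0.018]
reject_tray [181.8 218. ] 0.41 [0.525 0.34  0.   ]
reject_tray [186.5 222. ] 0.16 [0.509 0.325 0.   ]
gauge [275.  172.7] 0.93 [0.649 0.006 0.   ]
gauge [283.9 217.7] 0.61 [ 0.487 -0.007  0.   ]
side [[-0.985, -0.046, 0.167, 0.367], [-0.171, 0.394, -0.903, 0.911], [-0.024, -0.918, -0.396, 0.458], [0.0, 0.0, 0.0, 1.0]] [[408.38345213168543, 0.0, 277.4974635857087], [0.0, 408.38345213168543, 213.32763586791822], [0.0, 0.0, 1.0]] 0.0006119216982521463
gauge_shoulder [301.5 222.5] 0.89 [0.474 0.005 0.04 ]
gauge_shoulder [231.1 216.4] 0.63 [ 0.658 -0.01   0.04 ]
cap_1_mid [253.5 308.4] 0.93 [0.521 0.331 0.018]
reject_tray [316.
[... 980 characters left out ...]
 1.0021746821863586} (np.float64(157.7244960312612), np.float64(67.72449602452389), array([ 1.10632842e-05,  3.54024295e-05, -9.99999999e-01]))
{'camera_matrix': array([[365.33332702,   0.        , 280.49319706],
       [  0.        , 365.33332702, 209.56644901],
       [  0.        ,   0.        ,   1.        ]]), 'k1': -0.09490897173097293, 'T_tool_cam': array([[ 4.59298775e-04, -9.52955601e-01, -3.03109572e-01,
         7.78037184e-02],
       [ 9.99999857e-01,  3.55107315e-04,  3.98856440e-04,
        -3.18762762e-04],
       [-2.72456052e-04, -3.03109712e-01,  9.52955628e-01,
        -1.42703273e-01],
       [ 0.00000000e+00,  0.00000000e+00,  0.00000000e+00,
         1.00000000e+00]])}
```

```bash
python3 -c "
import cv2,numpy as np
a=cv2.imread('pics/top0.png');b=cv2.imread('pics/side0.png')
cv2.imwrite('pics/top0z.png',cv2.resize(a[100:320,90:400],(800,568)))
cv2.imwrite('pics/side0z.png',cv2.resize(b[130:400,100:460],(800,600)))"
```

```text
(no output)
```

View pics/top0z.png

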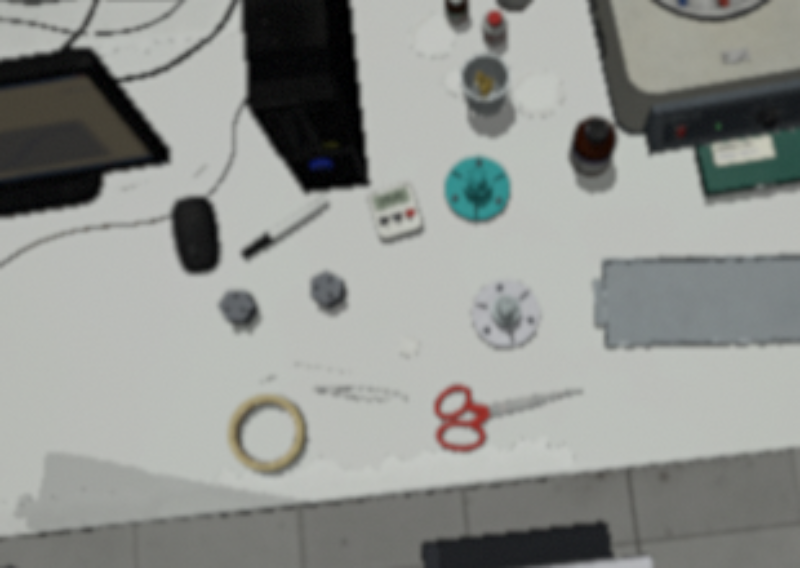

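View pics/side0z.png

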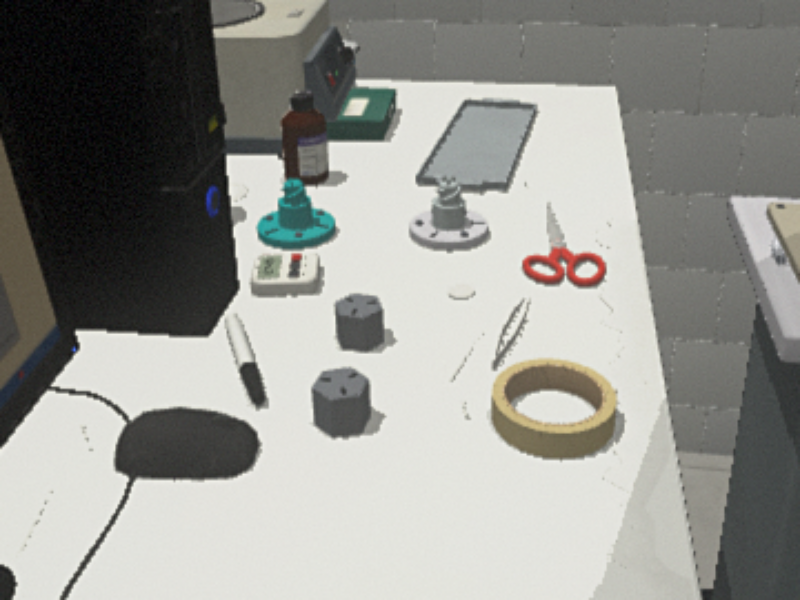

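Look-alikes: the grey/white gauge is at top pixel (286,221) and the turquoise decoy at (275,173), so I choose the grey one. The two hex caps are at (183,219) and (217,213). The tray runs right from (322,217). The tape ring and scissors aren't part of the job. I'll move above the caps for a close look.

apply_moves(
  commands=[
    [-0.038,-0.0167,0,0,-1],
    [-0.038,-0.0167,0,0,-1],
    [-0.038,-0.0167,0,0,-1],
    [-0.038,-0.0167,0,0,-1],
    [-0.038,-0.0167,0,0,-1],
  ],
  squeeze=30,
)

```text
clock: 0.92
position: [0.3755, 0.4333, 0.2297]
ee_rot: [0.184, 0.983, 0.001, -0.003]
ft_force: [1.1, 0.7, 0.9]
grip_width: 0.998
```

apply_moves(
  commands=[
    [-0.038,-0.0167,0,0,-1],
    [-0.038,-0.0167,0,0,-1],
    [-0.038,-0.0167,0,0,-1],
    [-0.038,-0.0167,0,0,-1],
    [-0.038,-0.0167,0,0,-1],
  ],
)

```text
clock: 1.33
position: [0.5221, 0.2849, 0.23]
ee_rot: [0.183, 0.983, 0.003, -0.002]
ft_force: [0.8, 0.3, 0.5]
grip_width: 0.996
```

```bash
python3 - <<'E'
from h import *
o=manip.get_obs();print(o['clock'],o['position'],yaw(o),o['joint_pos'].round(2))
c=cam('wrist');save('w1.png',c[0]);
for t in['cap_1_mid','gauge_shoulder']:
    for r in nets.place_of('wrist',t): print(t,np.round(r['xy'],1),round(r['conf'],2),onz(r['xy'],{'gauge_shoulder':.04,'cap_1_mid':.018}.get(t,0),c).round(4))
E
```

```text
1.3333 [0.52207221 0.28492203 0.2300498 ] (np.float64(158.88859228716544), np.float64(68.88747974633736), array([-0.00268684,  0.00562833, -0.99998055])) [-0.71  0.26  0.17  1.56 -0.05  1.32  0.67]
cap_1_mid [328.  155.9] 0.65 [0.5195 0.3365 0.018 ]
gauge_shoulder [  0.  244.4] 0.93 [ 0.4769 -0.013   0.04  ]
gauge_shoulder [218.6 207.7] 0.73 [0.5245 0.2213 0.04  ]
```

View pics/w1.png

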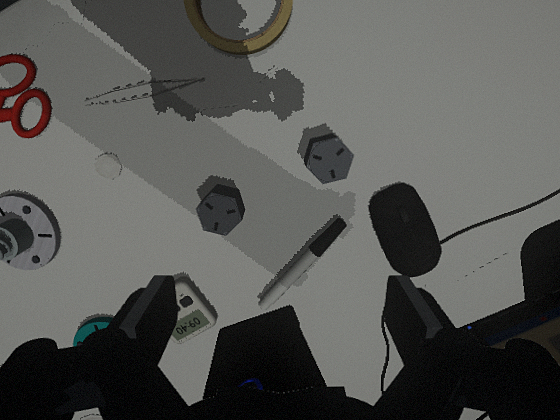

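The wrist view shows the cap nearest the gauge at (220,208) and the other at (328,158), each with three black bars. The marker is at (300,262), and the gauge is partly visible at left. I'll measure the bars on both cap tops.

```bash
cat >> h.py <<'E'
def bars(c,ctr,z,half,rr,amin=6,thr=14,s=4,ksz=9,amax=1e9):
    """dark blobs near pixel ctr -> world points at height z"""
    x0,y0=int(ctr[0]-half),int(ctr[1]-half);x0=max(x0,0);y0=max(y0,0)
    g=cv2.cvtColor(c[0],cv2.COLOR_RGB2GRAY)[y0:y0+2*half,x0:x0+2*half]
    g=cv2.resize(g,None,fx=s,fy=s,interpolation=cv2.INTER_CUBIC)
    b=cv2.morphologyEx(g,cv2.MORPH_BLACKHAT,cv2.getStructuringElement(cv2.MORPH_ELLIPSE,(ksz*s,ksz*s)))
    n,l,st,ce=cv2.connectedComponentsWithStats((b>thr).astype(np.uint8))
    out=[]
    for i in range(1,n):
        if amin*s*s<st[i,4]<amax*s*s:
            p=((ce[i][0]+.5)/s-.5+x0,(ce[i][1]+.5)/s-.5+y0);out.append((np.round(p,1),st[i,4]/s/s,onz(p,z,c)[:2]))
    return out
def fit3(pts):
    """best triple: equilateral with given points"""
    from itertools import combinations
    best=None
    for t in combinations(range(len(pts)),3):
        P=np.array([pts[i][2] for i in t]);m=P.mean(0);r=np.linalg.norm(P-m,axis=1)
        a=np.degrees(np.arctan2(*(P-m).T[::-1]));z=np.exp(3j*np.radians(a)).mean()
        e=r.std()/r.mean()+1-abs(z)
        if best is None or e<best[0]: best=(e,m,r,np.degrees(np.angle(z))/3%120,a)
    return best
E
python3 - <<'E'
from h import *
c=cam('wrist')
for ctr in[(220,208),(328,158)]:
    b=bars(c,ctr,.036,32,0)
    for x in b: print(x)
    if len(b)>2: print(fit3(b))
E
```

```text
(array([207.5, 177.4]), np.float64(6.4375), array([0.49527045, 0.22025286]))
(array([235. , 179.8]), np.float64(8.0), array([0.50697503, 0.24348885]))
(array([208.8, 193.7]), np.float64(46.75), array([0.51018434, 0.21466913]))
(array([198.2, 188.3]), np.float64(9.875), array([0.50153988, 0.20751793]))
(array([241.7, 203.9]), np.float64(132.875), array([0.53106629, 0.24006686]))
(array([210.5, 203.9]), np.float64(34.5625), array([0.52002883, 0.2119316 ]))
(array([232.3, 209.1]), np.float64(35.9375), array([0.53258984, 0.22948707]))
(array([195.8, 213.6]), np.float64(6.1875), array([0.52365821, 0.19449484]))
(array([217.3, 224.4]), np.float64(35.0), array([0.54151744, 0.20943541]))
(array([208.7, 228.2]), np.float64(15.125), array([0.54205522, 0.19982851]))
(array([226.2, 232.1]), np.float64(15.5), array([0.55216873, 0.21423863]))
(array([224.5, 236.7]), np.float64(10.25), array([0.55595219, 0.21069857]))
(np.float64(0.007703299193520197), array([0.5313787 , 0.21695136]), array([0.01241038, 0.01259408, 0.01262076]), np.float64(83.93004101854723), array([-156.14142193,   84.48150316,  -
[... 436 characters left out ...]
6.9375), array([0.52289255, 0.35586284]))
(array([318.9, 154.3]), np.float64(44.9375), array([0.51329987, 0.32533246]))
(array([334.4, 170.9]), np.float64(40.375), array([0.53330754, 0.33363657]))
(array([321. , 176.2]), np.float64(34.9375), array([0.5334861 , 0.32019684]))
(array([348.3, 171.5]), np.float64(7.3125), array([0.53860218, 0.34567131]))
(array([331.9, 178.1]), np.float64(7.3125), array([0.53895152, 0.32921502]))
(array([328.3, 188.7]), np.float64(14.125), array([0.54741165, 0.32257334]))
(np.float64(0.002409065630405771), array([0.520869, 0.335241]), array([0.01250039, 0.0124688 , 0.01254159]), np.float64(112.73325193467555), array([ 112.92589841, -127.37620517,   -7.34993503]))
```

apply_moves(
  commands=[
    [-0.008,-0.037,0,0,-1],
    [-0.008,-0.037,0,0,-1],
    [-0.008,-0.037,0,0,-1],
    [-0.008,-0.037,0,0,-1],
  ],
)

```text
clock: 1.87
position: [0.4937, 0.1462, 0.2269]
ee_rot: [0.173, 0.985, 0.004, -0.004]
ft_force: [0.8, 0.0, 0.9]
grip_width: 1.001
```

apply_moves(
  commands=[
    [-0.008,-0.037,0,0,-1],
    [-0.008,-0.037,0,0,-1],
    [-0.008,-0.037,0,0,-1],
    [-0.008,-0.037,0,0,-1],
  ],
)

```text
clock: 2.2
position: [0.47, -0.0033, 0.2259]
ee_rot: [0.167, 0.986, 0.006, -0.003]
ft_force: [0.7, -0.8, 0.4]
grip_width: 0.999
```

```bash
python3 - <<'E'
from h import *
o=manip.get_obs();print(o['clock'],o['position'],yaw(o),o['joint_pos'].round(2))
c=cam('wrist')
for t in['gauge_shoulder','gauge_tip','gauge']:
    for r in nets.place_of('wrist',t): print(t,np.round(r['xy'],1),round(r['conf'],2),onz(r['xy'],{'gauge_shoulder':.04,'gauge_tip':.0635}.get(t,0),c).round(4))
p=proj([.474,-.014,.012],c)
b=bars(c,p,.012,70,0)
for x in b: print(x)
x0,y0=(p-75).astype(int)
save('w2.png',cv2.resize(c[0][max(y0,0):y0+150,max(0,x0):x0+150],(600,600),interpolation=cv2.INTER_CUBIC));print(x0,y0)
E
```

```text
2.2 [ 0.47002367 -0.00327568  0.22594427] (np.float64(160.82098465633433), np.float64(70.81614789337694), array([-0.0049121 ,  0.01208768, -0.99991488])) [-0.45 -0.02  0.36  1.87 -0.01  1.29  1.15]
gauge_shoulder [342.9 338.2] 0.89 [0.6537 0.0059 0.04  ]
gauge_shoulder [272.8 194.3] 0.64 [ 0.4778 -0.0118  0.04  ]
gauge_shoulder [491.6 164.4] 0.5 [0.5181 0.1933 0.04  ]
gauge_tip [274.  198.9] 0.76 [ 0.4763 -0.0099  0.0635]
gauge_tip [345. 348.] 0.69 [0.6477 0.0057 0.0635]
gauge_tip [548.2 224. ] 0.58 [0.585  0.2274 0.0635]
gauge [274.8 183.4] 0.93 [ 0.4773 -0.0099  0.    ]
gauge [336.7 314.7] 0.69 [0.6502 0.0063 0.    ]
(array([218.8, 115.7]), np.float64(114.1875), array([ 0.3943815 , -0.03732194]))
(array([278.8, 116.8]), np.float64(16.5), array([0.414415  , 0.01638285]))
(array([292.1, 114.9]), np.float64(11.75), array([0.41691131, 0.02896207]))
(array([287.7, 119. ]), np.float64(6.0625), array([0.41910896, 0.02376203]))
(array([282.7, 120.5]), np.float64(6.125), array([0.41893973, 0.01876247]))
(array([287.4, 136. ]), np.float64(6.5), array([0.43432832, 0.01821887]))
(array([274. ,
[... 242 characters left out ...]
82.8]), np.float64(96.6875), array([ 0.46268418, -0.04133784]))
(array([287.7, 183.4]), np.float64(6.5625), array([0.4789576 , 0.00335403]))
(array([316.3, 193.1]), np.float64(8.4375), array([0.49802612, 0.02733079]))
(array([271.7, 204.7]), np.float64(23.5625), array([ 0.49463234, -0.0192327 ]))
(array([283.5, 206. ]), np.float64(8.125), array([ 0.4998693, -0.0083954]))
(array([253.9, 213.4]), np.float64(75.125), array([ 0.49733109, -0.03959739]))
(array([277.4, 209.2]), np.float64(14.6875), array([ 0.5010935 , -0.01534862]))
(array([287.7, 214.3]), np.float64(75.1875), array([ 0.50977087, -0.00724793]))
(array([291.6, 221.5]), np.float64(13.6875), array([ 0.51854868, -0.00591554]))
194 109
```

View pics/w2.png

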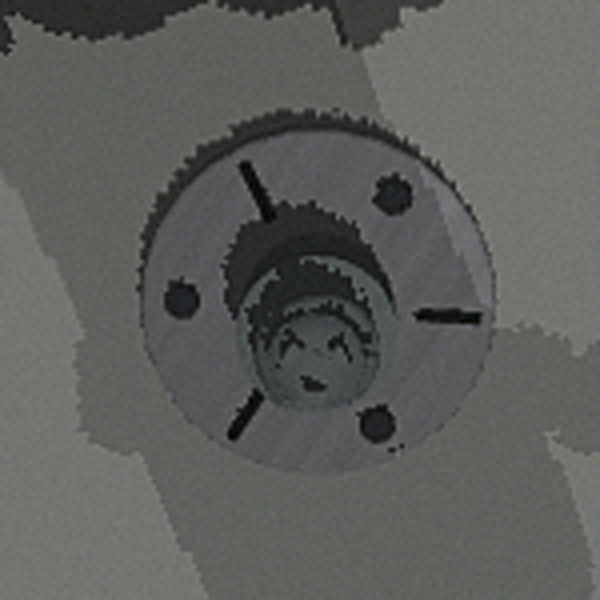

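The crop shows the grey gauge with ticks at crop (257,190), (448,316) and (245,416), and holes at (393,195), (182,300) and (378,425). I'll compute its axis and yaw from these.

```bash
python3 - <<'E'
from h import *
c=cam('wrist')
f=lambda q,z:onz((194+(q[0]+.5)/4-.5,109+(q[1]+.5)/4-.5),z,c)[:2]
for n,L in[('ticks',[(257,190),(448,316),(245,416)]),('holes',[(393,195),(182,300),(378,425)])]:
    print(n,fit3([(0,0,f(q,.012)) for q in L]))
print('shoulder L/R', f((238,320),.04),f((396,320),.04))
print('pins/tip px', f((316,350),.0635))
# depth-based axis: points near height of top
_,d,K,k1,T=c
rows,cols=np.mgrid[170:225,240:310];P=[]
for v,u in zip(rows.ravel(),cols.ravel()):
    if d[v,u]>0: P.append(T[:3,3]+T[:3,:3]@(ray((u,v),K,k1)*d[v,u]))
P=np.array(P)
for lo,hi in[(.034,.044),(.06,.073)]:
    q=P[(P[:,2]>lo)&(P[:,2]<hi)];print(lo,len(q),q.mean(0).round(4) if len(q) else '',q.min(0).round(4),q.max(0).round(4))
E
```

```text
ticks (np.float64(0.007906104522988122), array([ 0.47705746, -0.01096023]), array([0.03332574, 0.03308426, 0.03370391]), np.float64(67.01233540360545), array([-173.60323557,   67.39204308,  -52.75187687]))
holes (np.float64(0.00469595757288177), array([ 0.47699413, -0.0106714 ]), array([0.0341214 , 0.03406713, 0.0344247 ]), np.float64(7.160510619211003), array([ 127.50759689, -113.13458849,    7.10853076]))
shoulder L/R [ 0.46723712 -0.02652061] [0.47946009 0.00801769]
pins/tip px [ 0.47418912 -0.00954058]
0.034 540 [ 0.4708 -0.0088  0.0399] [ 0.4571 -0.03    0.0342] [0.4952 0.0076 0.0439]
0.06 453 [ 0.4754 -0.011   0.0637] [ 0.4628 -0.0219  0.06  ] [0.4865 0.0014 0.0702]
```

apply_moves(
  commands=[
    [0.0025,0.038,0,0,-1],
    [0.0025,0.038,0,0,-1],
    [0.0025,0.038,0,0,-1],
    [0.0025,0.038,0,0,-1],
  ],
)

```text
clock: 2.78
position: [0.5114, 0.1505, 0.2283]
ee_rot: [0.168, 0.986, 0.006, -0.003]
ft_force: [1.1, 0.0, 0.1]
grip_width: 1.001
```

apply_moves(
  commands=[
    [0.0025,0.038,0.015,0,-1],
    [0.0025,0.038,0.03,0,-1],
    [0,0,0.03,-6.6,-1],
    [0,0,0.02,-6.6,-1],
  ],
)

```text
clock: 3.12
position: [0.5274, 0.2413, 0.1409]
ee_rot: [0.04, 0.999, 0.012, 0.0]
ft_force: [-0.3, -0.0, -0.9]
grip_width: 0.998
```

```bash
cat > cap.py <<'E'
from h import *
import sys
x,y,z=map(float,sys.argv[1:4]); half=int(sys.argv[4])
o=manip.get_obs();print(o['clock'],o['position'].round(4),yaw(o),o['joint_pos'].round(2))
c=cam('wrist');p=proj([x,y,z],c);print('px',p)
b=[q for q in bars(c,p,z,half,0,amin=15,ksz=15) if np.linalg.norm(q[2]-[x,y])<.022]
e=fit3(b);print(e)
m=R.from_quat(o['ee_rot']).as_matrix();print('tool delta',m[:2,:2].T@(e[1]-o['position'][:2]))
if len(sys.argv)>5: save(sys.argv[5],c[0])
E
python3 cap.py .5314 .217 .036 50 w3.png
```

```text
3.1167 [0.5274 0.2413 0.1409] (np.float64(175.4238314343314), np.float64(85.42253394272338), array([ 9.89982360e-04,  2.41256417e-02, -9.99708444e-01])) [-0.63  0.29  0.16  1.72 -0.07  1.13  1.04]
px [243.74618636 216.64292551]
(np.float64(0.004591768729362844), array([0.53133565, 0.21703226]), array([0.01262715, 0.01251541, 0.01264271]), np.float64(83.88872515067291), array([-156.44433116,   83.92998076,  -35.81947965]))
tool delta [-0.00583132 -0.02382777]
```

apply_moves(
  commands=[
    [-0.003,-0.014,0.012,0.8,-1],
    [-0.003,-0.013,0.02,0.8,-1],
    [0,0,0.025,0,-1],
    [0,0,0.025,0,-1],
    [0,0,0.02,0,-1],
  ],
)

```text
clock: 3.58
position: [0.5269, 0.2281, 0.0349]
ee_rot: [0.047, 0.999, 0.014, -0.002]
ft_force: [0.2, 0.1, -0.4]
grip_width: 0.998
```

apply_moves(
  commands=[
    [0,0,0.012,0,-1],
    [0,0,0.005,0,-1],
    [0,0,0,0,-1],
  ],
)

```text
clock: 3.83
position: [0.5234, 0.2318, 0.0143]
ee_rot: [0.047, 0.999, 0.013, -0.005]
ft_force: [0.0, -0.3, 0.9]
grip_width: 0.998
```

```bash
python3 cap.py .5314 .217 .036 60 w4.png
```

```text
3.8333 [0.5234 0.2318 0.0143] (np.float64(174.59416180930867), np.float64(84.57784290178036), array([-0.00839302,  0.0270202 , -0.99959965])) [-0.6   0.44  0.15  1.82 -0.12  0.89  1.08]
px [246.53832807 328.19157943]
(np.float64(0.004470193453650406), array([0.53189844, 0.21699452]), array([0.01239763, 0.01243192, 0.01252668]), np.float64(84.2242111226824), array([-156.02920365,   84.56788688,  -35.86603909]))
tool delta [-0.00985314 -0.01397551]
```

apply_moves(
  commands=[
    [-0.005,-0.008,0,0,-1],
    [-0.005,-0.007,0,0,-1],
    [0,0,0.005,0,-1],
    [0,0,0,0,-1],
  ],
)

```text
clock: 4.22
position: [0.5358, 0.2161, 0.0135]
ee_rot: [0.047, 0.999, 0.015, -0.002]
ft_force: [-0.6, 0.3, -0.6]
grip_width: 0.996
```

```bash
python3 cap.py .5314 .217 .036 60
```

```text
4.2167 [0.5358 0.2161 0.0135] (np.float64(174.57130639161917), np.float64(84.56304790769842), array([-0.00191533,  0.03041698, -0.99953546])) [-0.57  0.44  0.15  1.82 -0.12  0.88  1.12]
px [284.18395713 298.33265496]
(np.float64(0.0068704083811901295), array([0.53202601, 0.21706614]), array([0.01266634, 0.01255318, 0.01275972]), np.float64(83.86681217238178), array([-156.67250541,   84.11389547,  -35.84100693]))
tool delta [0.00382901 0.00065375]
```

apply_moves(
  commands=[
    [0.0035,0,0.006,0,-1],
    [0,0,0.003,0,-1],
    [0,0,0,0,-1],
  ],
)

```text
clock: 4.52
position: [0.533, 0.2166, 0.005]
ee_rot: [0.048, 0.999, 0.016, -0.001]
ft_force: [-0.3, 0.1, -0.6]
grip_width: 1.002
```

```bash
python3 cap.py .5314 .217 .036 60
```

```text
4.5167 [0.533  0.2166 0.005 ] (np.float64(174.49523223465548), np.float64(84.49012043262451), array([ 1.39663994e-04,  3.12789753e-02, -9.99510683e-01])) [-0.57  0.45  0.15  1.83 -0.12  0.86  1.12]
px [284.49828391 317.85361253]
(np.float64(0.002501241490087791), array([0.53210128, 0.21711486]), array([0.01265424, 0.01266564, 0.01272575]), np.float64(83.8541316241596), array([-156.30318304,   84.04100937,  -36.17543026]))
tool delta [0.0009231  0.00046295]
```

apply_moves(
  commands=[
    [0.001,0,0,0.5,1],
    [0,0,0,0,1],
    [0,0,0,0,1],
    [0,0,0,0,1],
    [0,0,0,0,1],
  ],
  squeeze=40,
)

```text
clock: 4.98
position: [0.5316, 0.2175, 0.0054]
ee_rot: [0.052, 0.999, 0.016, -0.001]
ft_force: [-0.9, -0.2, -0.6]
grip_width: 0.464
```

```bash
python3 cap.py .5314 .217 .036 60 w5.png
```

```text
4.9833 [0.5316 0.2175 0.0054] (np.float64(174.00339002928206), np.float64(83.99723346092817), array([-1.28316283e-04,  3.15452282e-02, -9.99502317e-01])) [-0.58  0.45  0.15  1.83 -0.12  0.86  1.11]
px [282.30722125 320.6072538 ]
(np.float64(0.002009535607310542), array([0.5323094 , 0.21633758]), array([0.01269511, 0.01271086, 0.01265115]), np.float64(83.68481312096614), array([-156.15965951,   83.57052435,  -36.35642448]))
tool delta [-0.00083175 -0.00105551]
```

apply_moves(
  commands=[
    [0,0,-0.01,0,1],
    [0,0,-0.025,0,1],
    [0,0,-0.025,0,1],
    [0,0,-0.025,0,1],
    [0,0,-0.015,0,1],
  ],
)

```text
clock: 5.45
position: [0.5286, 0.2127, 0.1069]
ee_rot: [0.052, 0.999, 0.013, -0.005]
ft_force: [1.3, -0.4, -0.9]
grip_width: 0.462
```

apply_moves(
  commands=[
    [0.004,-0.02,0,0,1],
    [0.004,-0.03,0,0,1],
    [0.004,-0.03,0,0,1],
    [0.004,-0.03,0,0,1],
    [0.004,-0.03,0,0,1],
  ],
)

```text
clock: 5.87
position: [0.4966, 0.0797, 0.1118]
ee_rot: [0.047, 0.999, 0.018, 0.001]
ft_force: [-0.0, -0.3, 0.5]
grip_width: 0.463
```

apply_moves(
  commands=[
    [0.004,-0.03,0,0,1],
    [0.004,-0.03,0,-3,1],
    [0.004,-0.02,0,-4,1],
    [0,0,0,-3,1],
    [0,0,0,-3,1],
  ],
)

```text
clock: 6.28
position: [0.475, -0.0106, 0.1124]
ee_rot: [-0.065, 0.998, 0.018, 0.004]
ft_force: [0.5, 0.2, -0.2]
grip_width: 0.463
```

```bash
python3 - <<'E'
from h import *
o=manip.get_obs();print(o['clock'],o['position'].round(4),yaw(o),o['joint_pos'].round(2),o['ft_force'],o['grip_width'])
m=R.from_quat(o['ee_rot']).as_matrix()
print(m.T@(np.array([.477,-.0108,.1])-o['position']))
c=cam('wrist');s=cam('side')
p=proj([.477,-.0108,.07],s).astype(int)
a=cv2.resize(s[0][p[1]-50:p[1]+40,p[0]-45:p[0]+45],(420,420),interpolation=cv2.INTER_CUBIC)
save('w6.png',np.hstack([a,cv2.resize(c[0][180:420,180:380],(350,420))]))
E
```

```text
6.2833 [ 0.475  -0.0106  0.1124] (np.float64(-172.50482695214734), np.float64(97.5159728542662), array([ 0.00595499,  0.03549916, -0.99935196])) [-0.33  0.1   0.3   2.01 -0.08  1.03  1.71] [ 0.47320472  0.24791036 -0.20008664] 0.4632961052077409
[-0.00183579 -0.00089646  0.01239641]
```

View pics/w6.png

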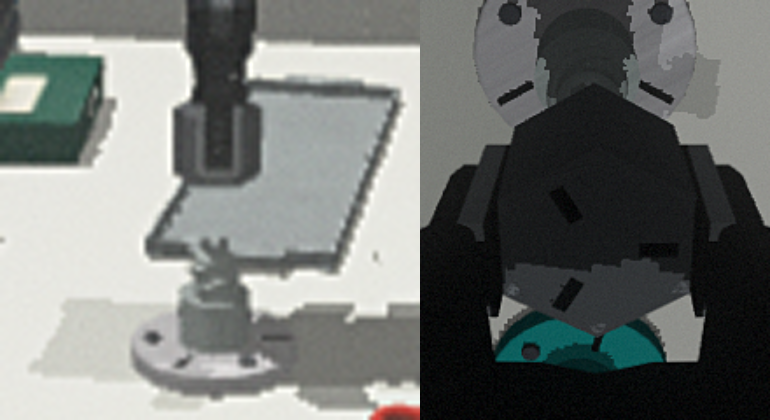

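Left panel (side camera): the cap is held above the grey gauge. Right panel (wrist camera): the cap's bars are visible, with the gauge beneath and the turquoise decoy beyond. I'll lower in steps.

apply_moves(
  commands=[
    [-0.001,-0.001,0.01,0,1],
    [-0.0005,-0.001,0.015,0,1],
    [0,0,0.01,0,1],
    [0,0,0,0,1],
    [0,0,0,0,1],
  ],
)

```text
clock: 6.8
position: [0.478, -0.0088, 0.0755]
ee_rot: [-0.063, 0.998, 0.018, 0.005]
ft_force: [-0.1, 0.8, -0.8]
grip_width: 0.457
```

```bash
cat > st.py <<'E'
from h import *
import sys
o=manip.get_obs();y=yaw(o);print(round(o['clock'],2),o['position'].round(4),'y-yaw %.1f'%y[1],y[2].round(4),'F',o['ft_force'].round(1),'M',o['torque'].round(2),round(o['grip_width'],3),'q7',o['joint_pos'][6].round(2))
m=R.from_quat(o['ee_rot']).as_matrix()
rim=o['position']+.0054*m[:,2];print('rim',rim.round(4))
print('tool delta to axis at same z',(m.T@(np.array([.477,-.0108,rim[2]])-rim)).round(4))
E
python3 st.py
```

```text
6.8 [ 0.478  -0.0088  0.0755] y-yaw 97.2 [ 0.0073  0.0361 -0.9993] F [-0.1  0.8 -0.8] M [-0.01 -0.02 -0.01] 0.457 q7 1.72
rim [ 0.478  -0.0086  0.0701]
tool delta to axis at same z [ 0.0013 -0.002  -0.0001]
```

apply_moves(
  commands=[
    [0.001,-0.002,0,0,1],
    [0,0,0,0,1],
    [0,0,0,0,1],
  ],
)

```text
clock: 7.05
position: [0.4773, -0.0106, 0.0758]
ee_rot: [-0.063, 0.998, 0.018, 0.005]
ft_force: [0.1, -0.3, -0.7]
grip_width: 0.459
```

```bash
python3 st.py
```

```text
7.05 [ 0.4773 -0.0106  0.0758] y-yaw 97.2 [ 0.0068  0.036  -0.9993] F [ 0.1 -0.3 -0.7] M [-0.05  0.05 -0.01] 0.459 q7 1.72
rim [ 0.4773 -0.0104  0.0704]
tool delta to axis at same z [ 0.0004 -0.0004 -0.    ]
```

apply_moves(
  commands=[
    [0,-0.0004,0.004,0,1],
    [0,-0.0003,0.004,0,1],
    [0,0,0,0,1],
  ],
)

```text
clock: 7.3
position: [0.4782, -0.0109, 0.0681]
ee_rot: [-0.063, 0.998, 0.018, 0.006]
ft_force: [-1.0, -0.2, 0.3]
grip_width: 0.463
```

apply_moves(
  commands=[
    [0,-0.0003,0.004,0,1],
    [0,0,0,0,1],
  ],
)

```text
clock: 7.47
position: [0.4783, -0.0111, 0.0637]
ee_rot: [-0.062, 0.998, 0.018, 0.006]
ft_force: [-0.7, -0.3, -0.8]
grip_width: 0.464
```

```bash
python3 st.py
```

```text
7.47 [ 0.4783 -0.0111  0.0637] y-yaw 97.2 [ 0.0091  0.0365 -0.9993] F [-0.7 -0.3 -0.8] M [-0.08  0.12  0.  ] 0.464 q7 1.73
rim [ 0.4783 -0.0109  0.0583]
tool delta to axis at same z [ 0.0013  0.0003 -0.    ]
```

apply_moves(
  commands=[
    [0.0012,0.0002,0.002,0,1],
    [0,0,0,0,1],
  ],
)

```text
clock: 7.63
position: [0.4769, -0.011, 0.0612]
ee_rot: [-0.062, 0.998, 0.018, 0.005]
ft_force: [-0.6, -0.2, -0.4]
grip_width: 0.463
```

apply_moves(
  commands=[
    [0,0,0.003,0,1],
    [0,0,0,0,1],
  ],
)

```text
clock: 7.8
position: [0.4769, -0.0108, 0.0579]
ee_rot: [-0.062, 0.998, 0.018, 0.005]
ft_force: [0.2, 0.3, -0.5]
grip_width: 0.467
```

```bash
python3 st.py
```

```text
7.8 [ 0.4769 -0.0108  0.0579] y-yaw 97.2 [ 0.0087  0.0365 -0.9993] F [ 0.2  0.3 -0.5] M [-0.05  0.04 -0.07] 0.467 q7 1.74
rim [ 0.4769 -0.0106  0.0526]
tool delta to axis at same z [-0.0001 -0.0002 -0.    ]
```

apply_moves(
  commands=[
    [0,0,0.002,0,1],
    [0,0,0,0,1],
  ],
)

```text
clock: 7.97
position: [0.4769, -0.0108, 0.0557]
ee_rot: [-0.062, 0.998, 0.018, 0.006]
ft_force: [-0.7, 1.0, -0.6]
grip_width: 0.46
```

apply_moves(
  commands=[
    [0,0,0.001,0,1],
    [0,0,0,0,1],
  ],
)

```text
clock: 8.13
position: [0.477, -0.0107, 0.0547]
ee_rot: [-0.062, 0.998, 0.018, 0.006]
ft_force: [-0.4, 0.3, 0.2]
grip_width: 0.461
```

```bash
python3 st.py
```

```text
8.13 [ 0.477  -0.0107  0.0547] y-yaw 97.2 [ 0.0089  0.0365 -0.9993] F [-0.4  0.3  0.2] M [0.   0.15 0.03] 0.461 q7 1.74
rim [ 0.4771 -0.0105  0.0493]
tool delta to axis at same z [ 0.0001 -0.0003 -0.    ]
```

apply_moves(
  commands=[
    [0,0,0.0003,5,1],
    [0,0,0.0005,5,1],
    [0,0,0,0,1],
  ],
)

```text
clock: 8.38
position: [0.4772, -0.0107, 0.054]
ee_rot: [0.028, 0.999, 0.018, 0.004]
ft_force: [0.5, -1.0, -1.2]
grip_width: 0.466
```

```bash
python3 st.py
```

```text
8.38 [ 0.4772 -0.0107  0.054 ] y-yaw 86.8 [ 0.0092  0.0366 -0.9993] F [ 0.5 -1.  -1.2] M [-0.03  0.01  0.05] 0.466 q7 1.56
rim [ 0.4773 -0.0105  0.0486]
tool delta to axis at same z [ 0.0002 -0.0003 -0.    ]
```

apply_moves(
  commands=[
    [0,0,0.0006,5,1],
    [0,0,0.0005,5,1],
    [0,0,0,0,1],
  ],
)

```text
clock: 8.63
position: [0.4773, -0.0106, 0.053]
ee_rot: [0.115, 0.993, 0.019, 0.003]
ft_force: [0.9, 0.8, -0.6]
grip_width: 0.463
```

apply_moves(
  commands=[
    [0,0,0.0006,5,1],
    [0,0,0.0005,5,1],
    [0,0,0,0,1],
  ],
)

```text
clock: 8.88
position: [0.4774, -0.0105, 0.052]
ee_rot: [0.197, 0.98, 0.019, 0.001]
ft_force: [0.3, -0.8, -0.2]
grip_width: 0.462
```

```bash
python3 st.py
```

```text
8.88 [ 0.4774 -0.0105  0.052 ] y-yaw 67.3 [ 0.0097  0.0365 -0.9993] F [ 0.3 -0.8 -0.2] M [-0.07 -0.03  0.08] 0.462 q7 1.23
rim [ 0.4775 -0.0103  0.0467]
tool delta to axis at same z [ 0.0003 -0.0006 -0.    ]
```

apply_moves(
  commands=[
    [0,-0.0003,0.0007,5,1],
    [0,-0.0002,0.0006,5,1],
    [0,0,0,0,1],
  ],
)

```text
clock: 9.13
position: [0.4773, -0.0109, 0.0509]
ee_rot: [0.275, 0.961, 0.019, -0.0]
ft_force: [-0.3, -0.1, -0.7]
grip_width: 0.466
```

apply_moves(
  commands=[
    [0,0,0.0006,4,1],
    [0,0,0,0,1],
  ],
)

```text
clock: 9.3
position: [0.4774, -0.0109, 0.0504]
ee_rot: [0.303, 0.953, 0.019, -0.001]
ft_force: [-0.2, -0.8, -0.4]
grip_width: 0.467
```

```bash
python3 st.py
```

```text
9.3 [ 0.4774 -0.0109  0.0504] y-yaw 54.7 [ 0.01    0.0365 -0.9993] F [-0.2 -0.8 -0.4] M [-0.03  0.01  0.02] 0.467 q7 1.02
rim [ 0.4775 -0.0107  0.045 ]
tool delta to axis at same z [ 0.0003 -0.0004 -0.    ]
```

apply_moves(
  commands=[
    [0,0,0.0005,4,1],
    [0,0,0,0,1],
  ],
)

```text
clock: 9.47
position: [0.4775, -0.0108, 0.0501]
ee_rot: [0.33, 0.944, 0.019, -0.001]
ft_force: [-0.6, 0.0, -0.4]
grip_width: 0.464
```

apply_moves(
  commands=[
    [0,0,0.0005,4,1],
    [0,0,0,0,1],
  ],
)

```text
clock: 9.63
position: [0.4777, -0.0109, 0.0498]
ee_rot: [0.357, 0.934, 0.019, -0.002]
ft_force: [0.5, 0.5, -0.1]
grip_width: 0.463
```

```bash
python3 st.py
```

```text
9.63 [ 0.4777 -0.0109  0.0498] y-yaw 48.2 [ 0.0105  0.0364 -0.9993] F [ 0.5  0.5 -0.1] M [-0.06  0.07  0.07] 0.463 q7 0.91
rim [ 0.4777 -0.0107  0.0444]
tool delta to axis at same z [ 0.0004 -0.0006 -0.    ]
```

apply_moves(
  commands=[
    [0.0002,-0.0003,0.0008,3,1],
    [0,0,0,0,1],
  ],
)

```text
clock: 9.8
position: [0.4776, -0.0109, 0.0493]
ee_rot: [0.375, 0.927, 0.019, -0.002]
ft_force: [-1.0, 0.3, 0.6]
grip_width: 0.464
```

apply_moves(
  commands=[
    [0,0,0.0008,3,1],
    [0,0,0,0,1],
  ],
)

```text
clock: 9.97
position: [0.4779, -0.011, 0.049]
ee_rot: [0.394, 0.919, 0.019, -0.002]
ft_force: [-1.3, -0.5, -0.4]
grip_width: 0.465
```

```bash
python3 st.py
```

```text
9.97 [ 0.4779 -0.011   0.049 ] y-yaw 43.6 [ 0.0116  0.0364 -0.9993] F [-1.3 -0.5 -0.4] M [-0.07  0.32  0.03] 0.465 q7 0.83
rim [ 0.478  -0.0108  0.0436]
tool delta to axis at same z [ 0.0007 -0.0007 -0.    ]
```

apply_moves(
  commands=[
    [0.0003,-0.0002,0.0008,4,1],
    [0,0,0,0,1],
  ],
)

```text
clock: 10.13
position: [0.478, -0.011, 0.0489]
ee_rot: [0.421, 0.907, 0.019, -0.002]
ft_force: [-1.3, 0.3, 2.1]
grip_width: 0.466
```

```bash
python3 st.py
```

```text
10.13 [ 0.478  -0.011   0.0489] y-yaw 40.2 [ 0.0124  0.0365 -0.9993] F [-1.3  0.3  2.1] M [-0.03  0.38 -0.01] 0.466 q7 0.78
rim [ 0.4781 -0.0108  0.0435]
tool delta to axis at same z [ 0.0007 -0.0008 -0.    ]
```

apply_moves(
  commands=[
    [0,0,0.001,3,1],
    [0,0,0,0,1],
  ],
)

```text
clock: 10.3
position: [0.4781, -0.011, 0.0486]
ee_rot: [0.44, 0.898, 0.019, -0.003]
ft_force: [-2.6, 0.6, 4.3]
grip_width: 0.462
```

```bash
python3 st.py
```

```text
10.3 [ 0.4781 -0.011   0.0486] y-yaw 37.8 [ 0.0123  0.0368 -0.9992] F [-2.6  0.6  4.3] M [-0.    0.51 -0.04] 0.462 q7 0.74
rim [ 0.4782 -0.0108  0.0432]
tool delta to axis at same z [ 0.0007 -0.0009 -0.    ]
```

apply_moves(
  commands=[
    [0,0,0,5,1],
    [0,0,0,5,1],
    [0,0,0,0,1],
  ],
)

```text
clock: 10.55
position: [0.4781, -0.011, 0.0491]
ee_rot: [0.51, 0.86, 0.019, -0.004]
ft_force: [-0.5, 0.6, -0.3]
grip_width: 0.462
```

```bash
python3 st.py
```

```text
10.55 [ 0.4781 -0.011   0.0491] y-yaw 28.6 [ 0.0123  0.037  -0.9992] F [-0.5  0.6 -0.3] M [-0.1   0.07  0.01] 0.462 q7 0.58
rim [ 0.4781 -0.0108  0.0437]
tool delta to axis at same z [ 0.0006 -0.001  -0.    ]
```

apply_moves(
  commands=[
    [0,0,0.001,0,1],
    [0,0,0,0,1],
  ],
)

```text
clock: 10.72
position: [0.4782, -0.0109, 0.0485]
ee_rot: [0.505, 0.863, 0.019, -0.004]
ft_force: [-2.6, -1.7, 5.2]
grip_width: 0.46
```

```bash
python3 st.py
```

```text
10.72 [ 0.4782 -0.0109  0.0485] y-yaw 29.4 [ 0.0124  0.0372 -0.9992] F [-2.6 -1.7  5.2] M [-0.05  0.53 -0.06] 0.46 q7 0.6
rim [ 0.4783 -0.0107  0.0431]
tool delta to axis at same z [ 0.0005 -0.0012 -0.    ]
```

apply_moves(
  commands=[
    [0,0,0,5,1],
    [0,-0.0003,0,5,1],
    [0,0,0.0012,0,1],
    [0,0,0,0,1],
  ],
)

```text
clock: 11.05
position: [0.4783, -0.011, 0.0483]
ee_rot: [0.57, 0.821, 0.019, -0.006]
ft_force: [-4.7, -1.2, 7.7]
grip_width: 0.464
```

```bash
python3 st.py
```

```text
11.05 [ 0.4783 -0.011   0.0483] y-yaw 20.5 [ 0.0128  0.0378 -0.9992] F [-4.7 -1.2  7.7] M [-0.14  0.77  0.06] 0.464 q7 0.45
rim [ 0.4784 -0.0107  0.0429]
tool delta to axis at same z [ 0.0004 -0.0013 -0.    ]
```

apply_moves(
  commands=[
    [0,0,0.0012,0,1],
    [0,0,0,0,1],
  ],
)

```text
clock: 11.22
position: [0.4784, -0.0109, 0.0481]
ee_rot: [0.564, 0.826, 0.019, -0.006]
ft_force: [-5.6, -0.4, 9.2]
grip_width: 0.465
```

```bash
python3 st.py; python3 cap.py .478 -.012 .079 60 w7.png
```

```text
11.22 [ 0.4784 -0.0109  0.0481] y-yaw 21.3 [ 0.0124  0.0386 -0.9992] F [-5.6 -0.4  9.2] M [-0.07  0.98 -0.02] 0.465 q7 0.46
rim [ 0.4785 -0.0107  0.0427]
tool delta to axis at same z [ 0.0004 -0.0014 -0.    ]
11.2167 [ 0.4784 -0.0109  0.0481] (np.float64(111.35197501027054), np.float64(21.305895022703513), array([ 0.01237958,  0.03857958, -0.99917884])) [-0.46  0.21  0.45  2.06 -0.17  0.88  0.46]
px [281.38421431 320.90542914]
(np.float64(0.008502933955883196), array([ 0.47812028, -0.01294021]), array([0.0124296 , 0.01260075, 0.01235708]), np.float64(21.247001110532796), array([141.89642562,  21.05773535, -99.21308008]))
tool delta [-0.00183371 -0.00099803]
```

The cap stops at the same height over 20° of turn, which looks like the stop pins. I'll release it to clear the grip's tilt, then measure its free height to be sure.

apply_moves(
  commands=[
    [0,0,-0.0005,0,0],
    [0,0,0,0,0],
    [0,0,0,0,0],
    [0,0,0,0,0],
  ],
)

```text
clock: 11.6
position: [0.4783, -0.0108, 0.0483]
ee_rot: [0.556, 0.831, 0.019, -0.006]
ft_force: [0.0, 0.3, -0.1]
grip_width: 0.499
```

```bash
cat > ht.py <<'E'
from h import *
import sys
c=cam('wrist');x,y,zt=map(float,sys.argv[1:4])
_,d,K,k1,T=c;p=proj([x,y,zt],c).astype(int);P=[]
for v in range(max(0,p[1]-150),min(420,p[1]+100)):
    for u in range(p[0]-120,p[0]+120):
        if d[v,u]>0: P.append(T[:3,3]+T[:3,:3]@(ray((u,v),K,k1)*d[v,u]))
P=np.array(P);r=np.hypot(P[:,0]-x,P[:,1]-y)
t=P[(r<.017)&(abs(P[:,2]-zt)<.008)];A=np.c_[t[:,:2]-[x,y],np.ones(len(t))];s=np.linalg.lstsq(A,t[:,2],rcond=None)[0]
print('top n,med',len(t),np.median(t[:,2]),'plane',s)
for nm,a,b,z in[('base',.03,.043,.012),('bench',.05,.09,0)]:
    q=P[(r>a)&(r<b)&(abs(P[:,2]-z)<.005)];print(nm,len(q),np.median(q[:,2]) if len(q) else '')
E
python3 st.py; python3 ht.py .477 -.0108 .079;python3 cap.py .477 -.011 .079 60 w8.png
```

```text
11.6 [ 0.4783 -0.0108  0.0483] y-yaw 22.4 [ 0.0123  0.0386 -0.9992] F [ 0.   0.3 -0.1] M [-0.05 -0.01 -0.01] 0.499 q7 0.48
rim [ 0.4784 -0.0106  0.0429]
tool delta to axis at same z [ 0.0003 -0.0013 -0.    ]
top n,med 6224 0.08065729068884836 plane [0.00059675 0.00017024 0.0806615 ]
base 6264 0.012177116421903611
bench 11485 -0.0006945524454546048
11.65 [ 0.4782 -0.0108  0.0482] (np.float64(112.45718773276162), np.float64(22.410907906373776), array([ 0.01218916,  0.03861269, -0.99917991])) [-0.46  0.21  0.45  2.06 -0.17  0.88  0.48]
px [280.13330451 317.81058743]
(np.float64(0.004225434618672752), array([ 0.4779743 , -0.01300112]), array([0.01271469, 0.01270957, 0.01260067]), np.float64(21.200012643259374), array([141.48289839,  20.90365223, -98.78651424]))
tool delta [-0.00194734 -0.00109009]
```

Free on the gauge, the cap's top is at 80.7 mm, so its rim is about 4.3 mm above the shoulder and level. A fitting cap would be near 1.4 mm at this angle, so cap B is the misfit. I'll unscrew it.

apply_moves(
  commands=[
    [0,-0.001,0,1,0],
    [0,0,0,0,1],
    [0,0,0,0,1],
    [0,0,0,0,1],
    [0,0,0,0,1],
  ],
  squeeze=35,
)

```text
clock: 12.12
position: [0.4774, -0.0111, 0.0483]
ee_rot: [0.564, 0.826, 0.019, -0.006]
ft_force: [-0.2, -0.1, 1.1]
grip_width: 0.46
```

apply_moves(
  commands=[
    [0,0,0,-6,1],
    [0,0,0,-6,1],
    [0,0,-0.0003,-6,1],
    [0,0,-0.0004,-6,1],
  ],
)

```text
clock: 12.45
position: [0.4774, -0.0108, 0.0489]
ee_rot: [0.373, 0.928, 0.02, -0.001]
ft_force: [-0.4, 1.0, 1.1]
grip_width: 0.462
```

```bash
python3 st.py
```

```text
12.45 [ 0.4774 -0.0108  0.0489] y-yaw 46.2 [ 0.0124  0.0386 -0.9992] F [-0.4  1.   1.1] M [ 0.29 -0.02 -0.01] 0.462 q7 0.88
rim [ 0.4774 -0.0106  0.0435]
tool delta to axis at same z [ 0.0002 -0.0004 -0.    ]
```

apply_moves(
  commands=[
    [0,0,-0.0008,-6,1],
    [0,0,-0.0007,-6,1],
    [0,0,-0.0007,-6,1],
    [0,0,0,0,1],
  ],
)

```text
clock: 12.78
position: [0.4771, -0.0103, 0.0509]
ee_rot: [0.212, 0.977, 0.02, 0.002]
ft_force: [-0.2, 0.3, 1.2]
grip_width: 0.463
```

apply_moves(
  commands=[
    [0,0,-0.0007,-6,1],
    [0,0,-0.0007,-6,1],
    [0,0,-0.0007,-6,1],
    [0,0,0,0,1],
  ],
)

```text
clock: 13.12
position: [0.4765, -0.0099, 0.0525]
ee_rot: [0.057, 0.998, 0.02, 0.004]
ft_force: [0.3, -0.9, 0.9]
grip_width: 0.465
```

```bash
python3 st.py
```

```text
13.12 [ 0.4765 -0.0099  0.0525] y-yaw 83.5 [ 0.0107  0.0396 -0.9992] F [ 0.3 -0.9  0.9] M [-0.07 -0.1   0.03] 0.465 q7 1.51
rim [ 0.4766 -0.0097  0.0471]
tool delta to axis at same z [-0.0005 -0.0011 -0.    ]
```

apply_moves(
  commands=[
    [0,-0.0005,-0.0008,-6.5,1],
    [0,-0.0005,-0.0008,-6.5,1],
    [0,0,0,0,1],
  ],
)

```text
clock: 13.37
position: [0.476, -0.0106, 0.0538]
ee_rot: [-0.051, 0.998, 0.02, 0.006]
ft_force: [0.6, -1.3, 1.9]
grip_width: 0.464
```

apply_moves(
  commands=[
    [0,0,-0.0015,0,1],
    [0,0,-0.0015,0,1],
    [0,0,0,0,1],
  ],
)

```text
clock: 13.62
position: [0.4758, -0.011, 0.0567]
ee_rot: [-0.042, 0.999, 0.02, 0.006]
ft_force: [1.0, -1.3, -0.8]
grip_width: 0.465
```

```bash
python3 st.py
```

```text
13.62 [ 0.4758 -0.011   0.0567] y-yaw 94.8 [ 0.0094  0.0399 -0.9992] F [ 1.  -1.3 -0.8] M [-0.05 -0.05 -0.01] 0.465 q7 1.7
rim [ 0.4759 -0.0108  0.0513]
tool delta to axis at same z [-0.0011 -0.0001  0.    ]
```

apply_moves(
  commands=[
    [0,0.0002,-0.005,0,1],
    [0,0.0002,-0.005,0,1],
    [0,0.0004,-0.01,0,1],
    [0,0,-0.015,0,1],
    [0,0,-0.025,0,1],
  ],
)

```text
clock: 14.03
position: [0.4721, -0.0127, 0.1164]
ee_rot: [-0.038, 0.999, 0.019, 0.001]
ft_force: [0.6, 0.7, -1.1]
grip_width: 0.464
```

```bash
python3 - <<'E'
from h import *
o=manip.get_obs();print(o['clock'],o['position'],yaw(o),o['ft_force'],o['grip_width'])
c=cam('top');T=c[4];d=c[1]
# tray outline: points on floor/walls via grey colour
im=c[0];hsv=cv2.cvtColor(im,cv2.COLOR_RGB2HSV)
print('tray px colour',im[217,380],im[217,350],'bench',im[250,330])
print([onz(p,.013,c)[:2].round(3) for p in[(322,203),(325,235),(400,199),(400,235)]])
for r in nets.look_for('top','reject_tray'): print(r)
save('t1.png',cv2.resize(im[150:270,270:520],(800,384)))
E
```

```text
14.0333 [ 0.47214986 -0.01267228  0.11644878] (np.float64(-175.66390112815614), np.float64(94.34554444839253), array([ 0.0014458 ,  0.03822294, -0.99926819])) [ 0.61348109  0.68391818 -1.14133324] 0.4638089019431821
tray px colour [130 137 137] [129 136 138] bench [186 190 184]
[array([ 0.521, -0.141]), array([ 0.411, -0.137]), array([ 0.505, -0.408]), array([ 0.383, -0.387])]
{'rect': [317.5, 196.3, 106.5, 38.7], 'conf': 0.8}
```

View pics/t1.png

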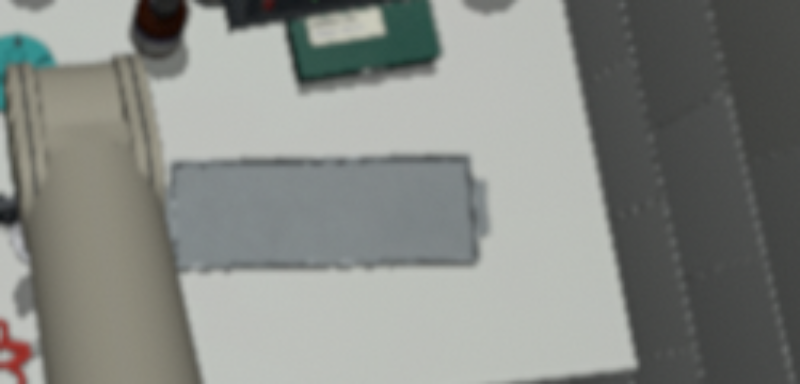

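The top view shows the tray at crop (173–475, 160–268), centred near (0.456, -0.29). I'll place the misfit around (0.465, -0.23).

apply_moves(
  commands=[
    [0.0034,-0.025,0,0,1],
    [0.0034,-0.033,0,0,1],
    [0.0034,-0.033,0,0,1],
    [0.0034,-0.033,0,0,1],
    [0.0034,-0.033,0,0,1],
  ],
)

```text
clock: 14.55
position: [0.4736, -0.1675, 0.1182]
ee_rot: [-0.044, 0.999, 0.021, 0.01]
ft_force: [1.5, -0.9, -0.9]
grip_width: 0.464
```

apply_moves(
  commands=[
    [0.0034,-0.033,0.01,0,1],
    [0.0034,-0.025,0.02,0,1],
    [0,0,0.025,0,1],
    [0,0,0.02,0,1],
    [0,0,0.01,0,1],
  ],
)

```text
clock: 14.97
position: [0.474, -0.2361, 0.0326]
ee_rot: [-0.037, 0.999, 0.018, 0.014]
ft_force: [-0.3, -0.2, -0.3]
grip_width: 0.464
```

```bash
python3 st.py; python3 - <<'E'
from h import *
c=cam('wrist');print([onz(p,.003,c).round(3) for p in[(100,150),(280,300)]]);print(proj([.465,-.29,.003],c))
save('w9.png',c[0])
E
```

```text
14.97 [ 0.474  -0.2361  0.0326] y-yaw 94.2 [ 0.027   0.0365 -0.999 ] F [-0.3 -0.2 -0.3] M [-0.02  0.11  0.05] 0.464 q7 2.25
rim [ 0.4742 -0.2359  0.0272]
tool delta to axis at same z [-0.0193  0.2241  0.0083]
[array([ 0.427, -0.324,  0.003]), array([ 0.504, -0.233,  0.003])]
[172.75222372 228.57847609]
```

View pics/w9.png

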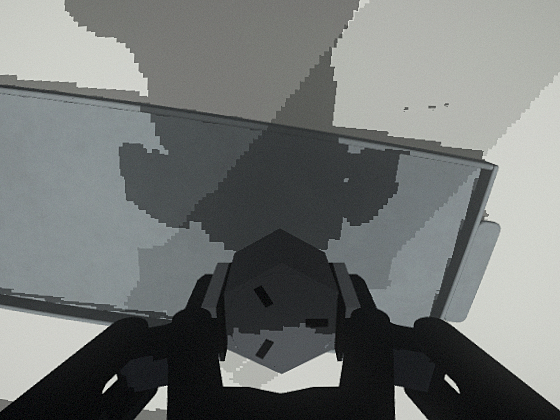

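The wrist view shows the cap over the tray, a little toward its far side. I'll shift it 12 mm towards the robot and lower it.

apply_moves(
  commands=[
    [0.006,0,0.005,0,1],
    [0.006,0,0.006,0,1],
    [0,0,0.006,0,1],
    [0,0,0,0,1],
  ],
)

```text
clock: 15.35
position: [0.4618, -0.2342, 0.0146]
ee_rot: [-0.038, 0.999, 0.018, 0.014]
ft_force: [-0.5, 0.1, -0.3]
grip_width: 0.462
```

apply_moves(
  commands=[
    [0,0,0.003,0,1],
    [0,0,0.002,0,1],
    [0,0,0,0,1],
  ],
)

```text
clock: 15.6
position: [0.4631, -0.2335, 0.0106]
ee_rot: [-0.039, 0.999, 0.018, 0.015]
ft_force: [0.5, 0.3, 0.1]
grip_width: 0.468
```

```bash
python3 st.py
```

```text
15.6 [ 0.4631 -0.2335  0.0106] y-yaw 94.5 [ 0.0291  0.0378 -0.9989] F [0.5 0.3 0.1] M [-0.05  0.04 -0.04] 0.468 q7 2.28
rim [ 0.4633 -0.2333  0.0052]
tool delta to axis at same z [-0.0307  0.2207  0.0088]
```

apply_moves(
  commands=[
    [0,0,0.0015,0,1],
    [0,0,0.001,0,1],
    [0,0,0,0,1],
  ],
)

```text
clock: 15.85
position: [0.4641, -0.2334, 0.0086]
ee_rot: [-0.039, 0.999, 0.018, 0.016]
ft_force: [0.1, 0.5, -0.5]
grip_width: 0.458
```

apply_moves(
  commands=[
    [0,0,0.0005,0,0.1],
    [0,0,0,0,-0.2],
    [0,0,0,0,-0.5],
    [0,0,0,0,-1],
    [0,0,0,0,-1],
  ],
)

```text
clock: 16.27
position: [0.4646, -0.2336, 0.0085]
ee_rot: [-0.039, 0.999, 0.018, 0.016]
ft_force: [-0.3, -0.3, 0.1]
grip_width: 0.984
```

apply_moves(
  commands=[
    [0,0,-0.01,0,-1],
    [0,0,-0.02,0,-1],
    [0,0,-0.035,0,-1],
    [0,0,-0.04,0,-1],
    [0,0,-0.03,0,-1],
  ],
)

```text
clock: 16.68
position: [0.4556, -0.2374, 0.144]
ee_rot: [-0.038, 0.999, 0.019, 0.01]
ft_force: [1.4, 0.0, 0.3]
grip_width: 0.999
```

```bash
python3 st.py; python3 ht.py .463 -.234 .038; python3 cap.py .463 -.234 .038 50 w10.png
```

```text
16.68 [ 0.4556 -0.2374  0.144 ] y-yaw 94.4 [ 0.0179  0.0395 -0.9991] F [1.4 0.  0.3] M [-0.06 -0.06 -0.03] 0.999 q7 2.17
rim [ 0.4557 -0.2372  0.1387]
tool delta to axis at same z [-0.0385  0.224   0.0093]
top n,med 1664 0.039546234307737946 plane [0.00297421 0.00107686 0.03956872]
base 0 
bench 23188 0.002364104368549058
16.7333 [ 0.458  -0.239   0.1496] (np.float64(-175.66878161565936), np.float64(94.3879439446662), array([ 0.02507336,  0.03752356, -0.99898114])) [-0.04  0.16  0.51  1.88 -0.14  1.12  2.17]
px [281.51131143 208.56250369]
(np.float64(0.006661910962711404), array([ 0.46544643, -0.23367674]), array([0.01270518, 0.01275526, 0.01256162]), np.float64(94.0883803383907), array([-145.40802961,   93.71729391,  -26.04408934]))
tool delta [-0.00785737  0.00475876]
```

The misfit is upright in the tray: top at 39.5 mm, expected 39. Next is cap A.

apply_moves(
  commands=[
    [-0.007,0.025,0,0,-1],
    [-0.007,0.039,0,0,-1],
    [-0.007,0.039,0,0,-1],
    [-0.007,0.039,0,0,-1],
    [-0.007,0.039,0,0,-1],
  ],
)

```text
clock: 17.2
position: [0.4791, -0.0603, 0.1586]
ee_rot: [-0.029, 0.999, 0.016, 0.017]
ft_force: [0.8, 0.1, -0.2]
grip_width: 1.001
```

apply_moves(
  commands=[
    [-0.007,0.039,0,0,-1],
    [-0.007,0.039,0,0,-1],
    [-0.007,0.039,0,0,-1],
    [-0.007,0.039,0,0,-1],
    [-0.007,0.039,0,0,-1],
  ],
)

```text
clock: 17.62
position: [0.5013, 0.1448, 0.1689]
ee_rot: [-0.028, 0.999, 0.016, 0.018]
ft_force: [1.4, -0.2, -0.1]
grip_width: 0.999
```

apply_moves(
  commands=[
    [-0.007,0.039,0,0,-1],
    [-0.007,0.039,0,-4,-1],
    [-0.007,0.039,0,-5,-1],
    [-0.007,0.03,0,-5,-1],
    [0,0,0.01,-4,-1],
  ],
)

```text
clock: 18.03
position: [0.5115, 0.3107, 0.1679]
ee_rot: [-0.192, 0.981, 0.015, 0.022]
ft_force: [-1.1, 0.6, 0.0]
grip_width: 1.002
```

```bash
python3 cap.py .521 .3352 .036 40 w11.png
```

```text
18.0333 [0.5115 0.3107 0.1679] (np.float64(-157.84733266132017), np.float64(112.21212404624238), array([ 0.0383463 ,  0.03806882, -0.9985391 ])) [-0.65  0.28  0.03  1.67 -0.02  1.14  1.35]
px [300.99017907 211.54902167]
(np.float64(0.005961324143145985), array([0.52077226, 0.33534854]), array([0.01276195, 0.01276673, 0.01260769]), np.float64(112.95219477343969), array([-126.63635236,  112.55333443,   -7.06039492]))
tool delta [-0.01786179  0.01926236]
```

apply_moves(
  commands=[
    [-0.009,0.01,-0.035,0,-1],
    [-0.009,0.009,-0.04,0,-1],
    [0,0,-0.04,0,-1],
    [0,0,0.01,0,-1],
    [0,0,0.01,0,-1],
  ],
)

```text
clock: 18.5
position: [0.516, 0.323, 0.2631]
ee_rot: [-0.188, 0.982, 0.01, 0.017]
ft_force: [-0.0, -1.0, -0.8]
grip_width: 1.001
```

apply_moves(
  commands=[
    [0,0,0.012,0,-1],
    [0,0,0.012,0,-1],
    [0,0,0.012,0,-1],
    [0,0,0.012,0,-1],
    [0,0,0.012,0,-1],
  ],
)

```text
clock: 18.92
position: [0.5179, 0.3191, 0.1963]
ee_rot: [-0.183, 0.983, 0.008, 0.016]
ft_force: [0.5, -0.7, 0.9]
grip_width: 1.004
```

apply_moves(
  commands=[
    [0,0,0.012,0,-1],
    [0,0,0.012,0,-1],
    [0,0,0.012,0,-1],
    [0,0,0.012,0,-1],
    [0,0,0.012,0,-1],
  ],
)

```text
clock: 19.33
position: [0.5153, 0.3131, 0.1221]
ee_rot: [-0.179, 0.984, 0.004, 0.009]
ft_force: [-1.1, -0.0, 1.2]
grip_width: 0.999
```

```bash
python3 cap.py .521 .3352 .036 40 ; python3 st.py
```

```text
19.3333 [0.5153 0.3131 0.1221] (np.float64(-159.36009606313257), np.float64(110.64515615598252), array([ 0.01705139,  0.01133235, -0.99979039])) [-0.65  0.35  0.04  1.68 -0.01  1.1   1.32]
px [307.65991517 232.91329664]
(np.float64(0.0017765136599003917), array([0.52090966, 0.33516602]), array([0.01271345, 0.01266166, 0.01270307]), np.float64(112.96682037722985), array([-127.14084361,  112.93968139,   -6.89837611]))
tool delta [-0.01306404  0.01866749]
19.38 [0.5139 0.312  0.119 ] y-yaw 110.6 [ 0.0135  0.0087 -0.9999] F [-2.6 -1.2 -2.3] M [-0.11  0.08  0.01] 1.001 q7 1.32
rim [0.514  0.3121 0.1136]
tool delta to axis at same z [ 0.1484 -0.2891 -0.0033]
```

Tilt fell from 0.054 to 0.016 rad, so I'll carry on down.

apply_moves(
  commands=[
    [-0.004,0.005,0.01,-1.2,-1],
    [-0.004,0.005,0.012,-1,-1],
    [-0.004,0.005,0.012,0,-1],
    [-0.004,0.005,0.012,0,-1],
    [-0.001,0.001,0.012,0,-1],
  ],
)

```text
clock: 19.8
position: [0.5225, 0.3389, 0.0548]
ee_rot: [-0.199, 0.98, 0.002, 0.007]
ft_force: [0.7, 0.7, 0.8]
grip_width: 0.997
```

apply_moves(
  commands=[
    [-0.001,0.001,0.012,0,-1],
    [-0.001,0.001,0.01,0,-1],
    [0,0,0.007,0,-1],
    [0,0,0,0,-1],
  ],
)

```text
clock: 20.13
position: [0.5221, 0.3418, 0.0183]
ee_rot: [-0.2, 0.98, 0.001, 0.004]
ft_force: [-0.6, -0.8, -0.1]
grip_width: 1.0
```

```bash
python3 cap.py .521 .3352 .036 50
```

```text
20.1333 [0.5221 0.3418 0.0183] (np.float64(-156.9765585784616), np.float64(113.02386952082364), array([ 0.00749058,  0.00413695, -0.99996339])) [-0.67  0.52  0.02  1.68 -0.01  0.94  1.33]
px [266.11373827 294.40526231]
(np.float64(0.0033865884414119307), array([0.52135007, 0.335194  ]), array([0.01255196, 0.01264051, 0.012551  ]), np.float64(112.8737606984301), array([-126.89005952,  112.87125844,   -7.35991663]))
tool delta [ 0.00331208 -0.00579592]
```

apply_moves(
  commands=[
    [0.003,-0.005,0.005,0,-1],
    [0,0,0.005,0,-1],
    [0,0,0.002,0,-1],
    [0,0,0,0,-1],
  ],
)

```text
clock: 20.52
position: [0.523, 0.3354, 0.0079]
ee_rot: [-0.199, 0.98, 0.002, 0.006]
ft_force: [-0.3, -0.4, -0.8]
grip_width: 1.0
```

```bash
python3 cap.py .521 .3352 .036 50
```

```text
20.5167 [0.523  0.3354 0.0079] (np.float64(-157.04896038392337), np.float64(112.9519660248485), array([ 0.01071172,  0.005976  , -0.99992477])) [-0.66  0.52  0.02  1.7  -0.01  0.91  1.34]
px [282.31767046 313.89641053]
(np.float64(0.00393664716304909), array([0.52131736, 0.33524859]), array([0.01255266, 0.01264026, 0.01252651]), np.float64(112.93412187282563), array([-126.76587268,  112.86588593,   -7.29764113]))
tool delta [0.0015581 0.000515 ]
```

apply_moves(
  commands=[
    [0.0015,0,0.0015,0,-1],
    [0,0,0,0,1],
    [0,0,0,0,1],
    [0,0,0,0,1],
    [0,0,0,0,1],
  ],
  squeeze=40,
)

```text
clock: 20.98
position: [0.5222, 0.3356, 0.0079]
ee_rot: [-0.199, 0.98, 0.002, 0.007]
ft_force: [-4.6, -5.0, 21.3]
grip_width: 0.459
```

```bash
python3 st.py; python3 cap.py .521 .3352 .036 50
```

```text
20.98 [0.5222 0.3356 0.0079] y-yaw 113.0 [ 0.0126  0.0076 -0.9999] F [-4.6 -5.  21.3] M [-1.14  0.75 -0.  ] 0.459 q7 1.33
rim [0.5223 0.3356 0.0025]
tool delta to axis at same z [ 0.1768 -0.3013 -0.0032]
20.9833 [0.5222 0.3356 0.0079] (np.float64(-157.0416611262072), np.float64(112.9600612700089), array([ 0.01263053,  0.00758818, -0.99989144])) [-0.66  0.52  0.02  1.7  -0.01  0.91  1.33]
px [281.11635456 315.55205891]
(np.float64(0.0044642883098749975), array([0.52145038, 0.33507991]), array([0.01259574, 0.0126758 , 0.01254146]), np.float64(112.76584454823623), array([-126.88121089,  112.6245886 ,   -7.44582961]))
tool delta [ 0.00086167 -0.00015071]
```

apply_moves(
  commands=[
    [0,0,0,0,1],
    [0,0,-0.02,0,1],
    [0,0,-0.03,0,1],
    [0,0,-0.03,0,1],
    [0,0,-0.03,0,1],
  ],
)

```text
clock: 21.45
position: [0.5165, 0.332, 0.1132]
ee_rot: [-0.199, 0.98, -0.001, 0.0]
ft_force: [1.9, 0.9, 0.2]
grip_width: 0.461
```

apply_moves(
  commands=[
    [0.0126,-0.0215,0,0,1],
    [0.0126,-0.0215,0,0,1],
    [0.0126,-0.0215,0,0,1],
    [0.0126,-0.0215,0,0,1],
    [0.0126,-0.0215,0,0,1],
  ],
)

```text
clock: 21.87
position: [0.5024, 0.2135, 0.1212]
ee_rot: [-0.204, 0.979, 0.004, 0.007]
ft_force: [0.4, -0.6, 0.6]
grip_width: 0.458
```

apply_moves(
  commands=[
    [0.0126,-0.0215,0,0,1],
    [0.0126,-0.0215,0,0,1],
    [0.0126,-0.0215,0,0,1],
    [0.0126,-0.0215,0,0,1],
    [0.0126,-0.0215,0,0,1],
  ],
)

```text
clock: 22.28
position: [0.4858, 0.0839, 0.12]
ee_rot: [-0.204, 0.979, 0.004, 0.007]
ft_force: [-0.0, -0.2, 0.1]
grip_width: 0.462
```

```bash
python3 st.py
```

```text
22.28 [0.4858 0.0839 0.12  ] y-yaw 113.6 [ 0.0122  0.0106 -0.9999] F [-0.  -0.2  0.1] M [ 0.03 -0.04 -0.02] 0.462 q7 1.75
rim [0.4859 0.084  0.1146]
tool delta to axis at same z [ 0.046  -0.0833 -0.0011]
```

apply_moves(
  commands=[
    [0.0115,-0.021,0,0,1],
    [0.0115,-0.021,0,0,1],
    [0.0115,-0.021,0,0,1],
    [0.01,-0.018,0,0,1],
    [0,0,0,4,1],
  ],
)

```text
clock: 22.7
position: [0.4752, -0.018, 0.1191]
ee_rot: [-0.168, 0.986, 0.004, 0.007]
ft_force: [0.4, 0.0, -0.5]
grip_width: 0.461
```

apply_moves(
  commands=[
    [0,0,0.005,4,1],
    [0,0,0.007,4,1],
    [0,0,0.007,4,1],
    [0,0,0.007,0,1],
    [0,0,0,0,1],
  ],
)

```text
clock: 23.12
position: [0.4754, -0.0204, 0.0928]
ee_rot: [-0.056, 0.998, 0.005, 0.008]
ft_force: [-0.4, -0.2, -0.6]
grip_width: 0.464
```

```bash
sed -i 's/\.0054/.0079/' st.py; python3 st.py; python3 ht.py .477 -.0108 .12; python3 cap.py .477 -.011 .117 70
```

```text
23.12 [ 0.4754 -0.0204  0.0928] y-yaw 96.4 [ 0.0147  0.0102 -0.9998] F [-0.4 -0.2 -0.6] M [-0.02  0.04 -0.02] 0.464 q7 1.68
rim [ 0.4756 -0.0203  0.0849]
tool delta to axis at same z [-0.0025  0.0093  0.0001]
top n,med 4462 0.12168437511579211 plane [-0.0030575   0.0220778   0.12181834]
base 3873 0.012204396615481117
bench 10549 -0.0006536963326967404
23.1667 [ 0.4757 -0.0204  0.0934] (np.float64(-173.63395103839576), np.float64(96.37382638056641), array([ 0.01510559,  0.01014835, -0.9998344 ])) [-0.28  0.12  0.25  2.03 -0.05  0.98  1.68]
px [305.48274178 316.37957609]
(np.float64(0.004422368464046644), array([ 0.47805463, -0.02047543]), array([0.0131275 , 0.01312315, 0.01300496]), np.float64(96.10802423468832), array([-143.5946188 ,   95.7995777 ,  -23.88088759]))
tool delta [-0.00233997 -0.00033039]
```

apply_moves(
  commands=[
    [-0.002,0.005,0.002,0,1],
    [-0.0015,0.004,0.004,0,1],
    [0,0,0.004,0,1],
    [0,0,0,0,1],
    [0,0,0,0,1],
  ],
)

```text
clock: 23.63
position: [0.4799, -0.009, 0.0842]
ee_rot: [-0.059, 0.998, 0.005, 0.009]
ft_force: [0.3, 0.5, -0.5]
grip_width: 0.458
```

```bash
sed -i 's/\[.477,-.0108,rim/[.478,-.0113,rim/' st.py; python3 st.py
```

```text
23.63 [ 0.4799 -0.009   0.0842] y-yaw 96.7 [ 0.0178  0.0108 -0.9998] F [ 0.3  0.5 -0.5] M [-0.04  0.    0.05] 0.458 q7 1.66
rim [ 0.48   -0.0089  0.0763]
tool delta to axis at same z [ 0.0023 -0.0022 -0.0001]
```

apply_moves(
  commands=[
    [0.0021,-0.0021,0.001,0,1],
    [0,0,0.004,0,1],
    [0,0,0,0,1],
    [0,0,0,0,1],
  ],
)

```text
clock: 23.97
position: [0.4779, -0.0117, 0.0787]
ee_rot: [-0.059, 0.998, 0.005, 0.009]
ft_force: [0.6, 0.4, -0.3]
grip_width: 0.459
```

apply_moves(
  commands=[
    [0.0004,-0.0001,0.004,0,1],
    [0.0004,-0.0001,0.003,0,1],
    [0,0,0,0,1],
  ],
)

```text
clock: 24.22
position: [0.4773, -0.0122, 0.0711]
ee_rot: [-0.059, 0.998, 0.005, 0.009]
ft_force: [-0.3, -0.0, -0.8]
grip_width: 0.463
```

```bash
python3 st.py
```

```text
24.22 [ 0.4773 -0.0122  0.0711] y-yaw 96.7 [ 0.0181  0.0107 -0.9998] F [-0.3 -0.  -0.8] M [-0.04  0.05 -0.  ] 0.463 q7 1.67
rim [ 0.4774 -0.0121  0.0632]
tool delta to axis at same z [-0.0007  0.0007  0.    ]
```

apply_moves(
  commands=[
    [-0.0004,0.0007,0.003,0,1],
    [0,0,0.003,0,1],
    [0,0,0,0,1],
  ],
)

```text
clock: 24.47
position: [0.4776, -0.0113, 0.0643]
ee_rot: [-0.059, 0.998, 0.005, 0.009]
ft_force: [-0.1, -0.1, -0.0]
grip_width: 0.463
```

apply_moves(
  commands=[
    [0,0,0.002,0,1],
    [0,0,0.0015,0,1],
    [0,0,0,0,1],
  ],
)

```text
clock: 24.72
position: [0.4777, -0.0112, 0.0603]
ee_rot: [-0.059, 0.998, 0.005, 0.009]
ft_force: [-0.2, -0.1, -1.5]
grip_width: 0.456
```

```bash
python3 st.py
```

```text
24.72 [ 0.4777 -0.0112  0.0603] y-yaw 96.7 [ 0.0177  0.0107 -0.9998] F [-0.2 -0.1 -1.5] M [ 0.03 -0.01 -0.02] 0.456 q7 1.68
rim [ 0.4778 -0.0111  0.0524]
tool delta to axis at same z [-0.0001 -0.0002  0.    ]
```

apply_moves(
  commands=[
    [0,0,0.0015,0,1],
    [0,0,0.0012,0,1],
    [0,0,0,0,1],
  ],
)

```text
clock: 24.97
position: [0.4778, -0.0112, 0.0574]
ee_rot: [-0.059, 0.998, 0.005, 0.009]
ft_force: [0.8, 0.6, 0.7]
grip_width: 0.46
```

apply_moves(
  commands=[
    [0,0,0.0004,5,1],
    [0,0,0.0006,5,1],
    [0,0,0,0,1],
  ],
)

```text
clock: 25.22
position: [0.4779, -0.0112, 0.0564]
ee_rot: [0.032, 0.999, 0.006, 0.009]
ft_force: [0.0, -0.1, -0.2]
grip_width: 0.462
```

apply_moves(
  commands=[
    [0,0,0.0005,5,1],
    [0,0,0.0006,5,1],
    [0,0,0.0005,5,1],
    [0,0,0,0,1],
  ],
)

```text
clock: 25.55
position: [0.4782, -0.0112, 0.055]
ee_rot: [0.162, 0.987, 0.007, 0.008]
ft_force: [-0.4, -0.7, 0.0]
grip_width: 0.46
```

```bash
python3 st.py
```

```text
25.55 [ 0.4782 -0.0112  0.055 ] y-yaw 71.3 [ 0.0186  0.0107 -0.9998] F [-0.4 -0.7  0. ] M [-0.04 -0.02  0.02] 0.46 q7 1.25
rim [ 0.4783 -0.0111  0.0471]
tool delta to axis at same z [ 0.0002 -0.0003 -0.    ]
```

apply_moves(
  commands=[
    [0.0002,-0.0002,0.0006,5,1],
    [0,0,0.0006,5,1],
    [0,0,0.0006,5,1],
    [0,0,0,0,1],
  ],
)

```text
clock: 25.88
position: [0.4783, -0.0113, 0.0536]
ee_rot: [0.285, 0.958, 0.008, 0.008]
ft_force: [-0.8, -0.8, -1.0]
grip_width: 0.461
```

apply_moves(
  commands=[
    [0,0,0.0006,5,1],
    [0,0,0.0006,5,1],
    [0,0,0,0,1],
  ],
)

```text
clock: 26.13
position: [0.4785, -0.0115, 0.0528]
ee_rot: [0.361, 0.932, 0.008, 0.007]
ft_force: [-0.3, -0.9, -0.2]
grip_width: 0.46
```

apply_moves(
  commands=[
    [0,0,0.0006,5,1],
    [0,0,0.0006,5,1],
    [0,0,0,0,1],
  ],
)

```text
clock: 26.38
position: [0.4786, -0.0119, 0.0519]
ee_rot: [0.434, 0.901, 0.009, 0.007]
ft_force: [0.7, -0.6, 0.1]
grip_width: 0.456
```

```bash
python3 st.py
```

```text
26.38 [ 0.4786 -0.0119  0.0519] y-yaw 38.5 [ 0.0198  0.01   -0.9998] F [ 0.7 -0.6  0.1] M [0.01 0.14 0.04] 0.456 q7 0.69
rim [ 0.4787 -0.0119  0.044 ]
tool delta to axis at same z [ 0.0009 -0.0002 -0.    ]
```

apply_moves(
  commands=[
    [0.0004,-0.0001,0.0008,5,1],
    [0,0,0.0006,5,1],
    [0,0,0,0,1],
  ],
)

```text
clock: 26.63
position: [0.4783, -0.012, 0.0508]
ee_rot: [0.503, 0.864, 0.009, 0.006]
ft_force: [-1.6, 0.2, 0.8]
grip_width: 0.462
```

apply_moves(
  commands=[
    [0,0,0.0008,5,1],
    [0,0,0,0,1],
  ],
)

```text
clock: 26.8
position: [0.4782, -0.0121, 0.0502]
ee_rot: [0.534, 0.845, 0.009, 0.006]
ft_force: [-2.1, 0.4, -0.6]
grip_width: 0.462
```

```bash
python3 st.py
```

```text
26.8 [ 0.4782 -0.0121  0.0502] y-yaw 25.4 [ 0.0197  0.0096 -0.9998] F [-2.1  0.4 -0.6] M [-0.13  0.28 -0.03] 0.462 q7 0.47
rim [ 0.4784 -0.0121  0.0423]
tool delta to axis at same z [ 0.0009 -0.     -0.    ]
```

The cap is past the jam height with no resistance, so this one fits. I'll finish turning it home.

apply_moves(
  commands=[
    [0.0002,0,0.0008,5,1],
    [0,0,0.0006,5,1],
    [0,0,0,0,1],
  ],
)

```text
clock: 27.05
position: [0.478, -0.0119, 0.0488]
ee_rot: [0.598, 0.802, 0.01, 0.005]
ft_force: [-0.7, 0.0, -1.5]
grip_width: 0.464
```

apply_moves(
  commands=[
    [0,0,0.0006,5,1],
    [0,0,0.0006,5,1],
    [0,0,0,0,1],
  ],
)

```text
clock: 27.3
position: [0.4782, -0.0124, 0.0484]
ee_rot: [0.657, 0.753, 0.01, 0.004]
ft_force: [-1.9, 0.9, -0.2]
grip_width: 0.463
```

```bash
python3 st.py
```

```text
27.3 [ 0.4782 -0.0124  0.0484] y-yaw 7.8 [ 0.0195  0.0092 -0.9998] F [-1.9  0.9 -0.2] M [0.18 0.52 0.  ] 0.463 q7 0.17
rim [ 0.4783 -0.0123  0.0405]
tool delta to axis at same z [ 0.001  -0.0002  0.    ]
```

apply_moves(
  commands=[
    [0.0003,0,0.0006,5,1],
    [0,0,0.0004,5,1],
    [0,0,0,5,1],
    [0,0,0,0,1],
  ],
)

```text
clock: 27.63
position: [0.4776, -0.013, 0.0484]
ee_rot: [0.742, 0.671, 0.01, 0.003]
ft_force: [0.4, 0.1, -1.5]
grip_width: 0.458
```

```bash
python3 st.py
```

```text
27.63 [ 0.4776 -0.013   0.0484] y-yaw -5.7 [ 0.018   0.0086 -0.9998] F [ 0.4  0.1 -1.5] M [ 0.06  0.   -0.04] 0.458 q7 -0.06
rim [ 0.4778 -0.013   0.0405]
tool delta to axis at same z [0.0017 0.0001 0.    ]
```

apply_moves(
  commands=[
    [0,0,0,0,0.05],
    [0,0,0,0,-0.1],
    [0,0,0,0,-0.3],
    [0,0,0,0,-0.5],
    [0,0,0,0,-0.5],
  ],
)

```text
clock: 28.05
position: [0.4785, -0.0124, 0.0487]
ee_rot: [0.733, 0.681, 0.01, 0.003]
ft_force: [0.6, -0.0, -0.7]
grip_width: 0.751
```

```bash
python3 st.py; python3 ht.py .4775 -.0115 .076;python3 cap.py .477 -.0115 .076 60
```

```text
28.05 [ 0.4785 -0.0124  0.0487] y-yaw -4.2 [ 0.0198  0.0089 -0.9998] F [ 0.6 -0.  -0.7] M [-0.05  0.01 -0.01] 0.751 q7 -0.03
rim [ 0.4786 -0.0124  0.0408]
tool delta to axis at same z [ 0.001  -0.0007 -0.    ]
top n,med 5828 0.07674105660120012 plane [0.0001578  0.0008958  0.07674991]
base 7133 0.01216115578149568
bench 13361 -0.0007087775082637582
28.1 [ 0.4784 -0.0124  0.0487] (np.float64(85.77861859053374), np.float64(-4.232775124468167), array([ 0.01982979,  0.00896342, -0.99976319])) [-0.47  0.2   0.44  2.07 -0.12  0.87 -0.03]
px [278.42172927 312.36013817]
(np.float64(0.0020707873255806364), array([ 0.47717932, -0.01263071]), array([0.01253482, 0.01247991, 0.01248095]), np.float64(114.44760774860836), array([ 114.44485853,   -5.69528944, -125.40674577]))
tool delta [-0.00029479 -0.00125016]
```

The cap's top is at 76.7 mm and level. Home is 76 mm, and the misfit read 80.7 mm, so it is home. I'll retreat upward and check once more.

apply_moves(
  commands=[
    [0,0,0,0,-1],
    [0,0,-0.01,0,-1],
    [0,0,-0.02,0,-1],
    [0,0,-0.035,0,-1],
    [0,0,-0.035,0,-1],
  ],
)

```text
clock: 28.57
position: [0.4717, -0.0143, 0.1471]
ee_rot: [0.733, 0.681, 0.004, 0.001]
ft_force: [0.6, -0.5, 1.4]
grip_width: 0.999
```

apply_moves(
  commands=[
    [0,0,-0.035,0,-1],
    [0,0,0,0,-1],
    [0,0,0,0,-1],
  ],
)

```text
clock: 28.82
position: [0.4741, -0.015, 0.1928]
ee_rot: [0.733, 0.68, 0.009, 0.004]
ft_force: [0.4, 0.5, -0.1]
grip_width: 1.001
```

```bash
python3 ht.py .4775 -.0115 .076;python3 cap.py .477 -.0115 .076 45; python3 - <<'E'
from h import *
s=cam('side');c=cam('wrist')
save('f.png',np.hstack([cv2.resize(s[0][160:270,220:360],(400,420),interpolation=cv2.INTER_CUBIC),cv2.resize(c[0],(400,420))]))
E
```

```text
top n,med 1610 0.07676040990258318 plane [-0.00069547  0.00117497  0.07675891]
base 2788 0.012125234661406803
bench 19322 -0.0007015401361938622
28.8667 [ 0.4746 -0.0151  0.1931] (np.float64(85.72718480905816), np.float64(-4.2817419935990495), array([ 0.0190559 ,  0.00702805, -0.99979372])) [-0.51 -0.01  0.45  1.93 -0.    1.2  -0.13]
px [280.78088911 199.18789141]
(np.float64(0.0038888151780097635), array([ 0.47714045, -0.01227729]), array([0.0124692 , 0.01251943, 0.0125861 ]), np.float64(114.6214312396441), array([ 114.44418166,   -5.06960599, -125.51027206]))
tool delta [0.00304669 0.00232042]
```

View pics/f.png

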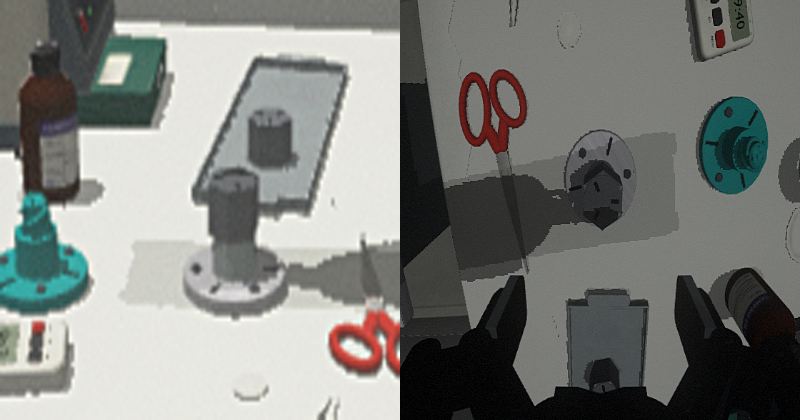

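The final view shows one cap seated on the grey gauge and the other standing in the tray, with the robot clear of both. Handing in.

```bash
python3 -c "
from workcell import workorder;print(workorder.hand_in())"
```

```text
the job is handed in; nothing more can be done
None
```

The job is handed in at about 29 s on the robot clock, with the fitting cap home on the grey gauge and the misfit standing in the tray.

- **Misfit:** I tried the cap nearest the gauge first. It stopped at the same height over about 20° of turn, with at most about 11 N at the wrist. Released, it sat level with its rim about 4.3 mm above the shoulder, so I unscrewed it and put it in the tray. There its top measured 39.5 mm, against 39 mm expected.
- **Fitting cap:** The other cap followed the thread past that height with no resistance and turned about 100° clockwise in all. After release, its top measured 76.7 mm, against 76 mm when fully home. It is level to about 0.001 rad.
- **Small disagreements:**
  - That top reading leaves the rim up to 0.7 mm high. About 0.5 mm of that is probably camera bias, since the tray cap read 0.5 mm high too. Either way it is inside the 1.5 mm limit.
  - The cap and gauge-axis positions from the camera differ by about 1.5 mm, inside the 3 mm limit.
- **Forces and other items:** The highest wrist reading was about 22 N, while gripping the second cap on the bench. I did not move any of the other bench items on purpose. The last picture shows the bottle, timer and green box looking undisturbed; I did not measure them or check the tweezers, marker and mouse.

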